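# Draw the core plugs of a gang mould and park them in number order

## Task

The resin has cured: take the puller rod from its stand, screw it a quarter turn into each core plug left in the mould block and draw the plug straight up and out, then set it fully down in the rack pocket of the same number and unscrew the puller. Work in number order, lowest first (number one is at the end with the dowel pin, on block and rack alike), finishing with each plug before you start the next, and leave the pockets of missing plugs empty. When all are parked, hang the puller back upright in its stand, and leave the other things on the bench where they are.

Things in the scene. Friction and masses are not known exactly. Their poses are not given: they have to be found in the camera images.
- block: Aluminium gang mould block, 74 x 206 mm, 46 high, fixed. Origin: centre of underside; y along its length, z up. Square cavities 40 mm wide, 38 deep, 48 mm apart in a row, numbered 1 to 4 (dots on the top beside them) from the end with the dowel pin (10 mm, stands 14 mm up, at x +30, y +96). One may be empty.
- rack: Low grey parking rack, 74 x 206 mm, 26 high, 1.5 kg, loose. Origin: centre of underside; y along its length, z up. Four square pockets 43 mm wide, 16 deep, 48 mm apart, numbered like the block from the end with the dowel pin (10 mm, stands 14 mm up, at x +30, y +96); the numbers run the other way across the bench than on the block.
- stand: Pale wooden stand for the puller, 70 x 70 mm, 66 mm high, 1.2 kg, loose on the bench, with a 30 mm square hole 62 mm deep down its middle. Origin: centre of its underside, z up. A tall carboy stands to the right of it, behind the block and rack. The puller's collar rests on its top, the puller's origin then 6 mm above the stand's.
- puller: Puller rod, 112 mm tall, 0.2 kg. Origin: centre of its foot end, z up the rod. Foot: two thread lugs, a crossbar 20 mm long (x), 7 wide (y), 6 high. Then a 9 mm shaft (its ridges are for show), a 44 mm collar 60 to 66 mm up, and a flat black handle 66 to 112 mm up, 36 mm along x, 22 along y.
- puller_grip (a point): Where to grip the puller: middle of its handle, 91 mm above its origin, axes as the puller's; close the fingers along its y, across the 22 mm.
- plug_1: Core plug 1, standing in cavity 1; None if absent. Hollow, 38 mm square, 36 high, 0.12 kg, grey with a dark steel top. Origin: centre of underside, z up. In the block its top lies 2 mm below the block's top, so fingers cannot take it there.
- plug_2: Core plug 2, in cavity 2, or None; all plugs are alike. Tapped mouth: a slot through the 6 mm thick top plate, 25 mm long (plug's y), 11 wide (x), over a hollow 28 mm (x) by 25 mm (y) that ends 30 mm below the top.
- plug_3: Core plug 3, in cavity 3, or None. How plugs thread: put the puller's foot through the slot to 17 to 24 mm below the plug's top, turn a quarter either way (no stops) and the lugs lie under the plate. Raised about 10 mm, they settle in a groove (9 mm wide, 3 deep) across the slot under the plate, so the plug hangs without turning.
- plug_4: Core plug 4, in cavity 4, or None. To unscrew any plug: stand it down, lower the puller about 8 mm out of the groove, turn back a quarter either way and lift out along the slot. The plug may stand in its pocket turned by any number of quarter turns.
- block_1 (a point): Centre of the floor of cavity 1 of the mould block, 38 mm below the block's top; axes as the block's.
- rack_1 (a point): Centre of the floor of pocket 1 of the rack, 16 mm below the rack's top; axes as the rack's.
- block_2 (a point): Centre of the floor of cavity 2 of the mould block, 38 mm below the block's top; axes as the block's.
- rack_2 (a point): Centre of the floor of pocket 2 of the rack, 16 mm below the rack's top; axes as the rack's.
- block_3 (a point): Centre of the floor of cavity 3 of the mould block, 38 mm below the block's top; axes as the block's.
- rack_3 (a point): Centre of the floor of pocket 3 of the rack, 16 mm below the rack's top; axes as the rack's.
- block_4 (a point): Centre of the floor of cavity 4 of the mould block, 38 mm below the block's top; axes as the block's.
- rack_4 (a point): Centre of the floor of pocket 4 of the rack, 16 mm below the rack's top; axes as the rack's.
- syringe: Bystander: syringe lying on the bench, 36 x 128 x 24 mm; leave alone.
- marker: Bystander: marker pen lying near the bench edge, 17 x 135 x 16 mm; leave alone.
- torch: Bystander: black pocket torch lying on the bench, 33 x 127 x 33 mm; leave alone.

How it is judged:
On the way, in this order (a step that is already met when the one before it is completed fails the run):
1. plug 1, if present, hangs on the threaded puller, drawn clear above the mould block (z of plug_1 in the frame of block_1 above 0.042 m and horizontal distance between puller and plug_1 below 0.006 m and z of puller in the frame of plug_1 between 0.006 and 0.03 m and angle between the x axis of puller and the x axis of plug_1, either way round below 0.5 rad), for 0.1 s.
2. plug 1, if present, stands in rack pocket 1 with the puller out of it (horizontal distance between plug_1 and rack_1 below 0.006 m and z of plug_1 in the frame of rack_1 between -0.004 and 0.004 m and angle between plug_1's own z axis and vertical below 0.1 rad and z of puller in the frame of plug_1 above 0.038 m), for 0.2 s.
3. plug 2, if present, hangs on the threaded puller, drawn clear above the mould block (z of plug_2 in the frame of block_2 above 0.042 m and horizontal distance between puller and plug_2 below 0.006 m and z of puller in the frame of plug_2 between 0.006 and 0.03 m and angle between the x axis of puller and the x axis of plug_2, either way round below 0.5 rad), for 0.1 s.
4. plug 2, if present, stands in rack pocket 2 with the puller out of it (horizontal distance between plug_2 and rack_2 below 0.006 m and z of plug_2 in the frame of rack_2 between -0.004 and 0.004 m and angle between plug_2's own z axis and vertical below 0.1 rad and z of puller in the frame of plug_2 above 0.038 m), for 0.2 s.
5. plug 3, if present, hangs on the threaded puller, drawn clear above the mould block (z of plug_3 in the frame of block_3 above 0.042 m and horizontal distance between puller and plug_3 below 0.006 m and z of puller in the frame of plug_3 between 0.006 and 0.03 m and angle between the x axis of puller and the x axis of plug_3, either way round below 0.5 rad), for 0.1 s.
6. plug 3, if present, stands in rack pocket 3 with the puller out of it (horizontal distance between plug_3 and rack_3 below 0.006 m and z of plug_3 in the frame of rack_3 between -0.004 and 0.004 m and angle between plug_3's own z axis and vertical below 0.1 rad and z of puller in the frame of plug_3 above 0.038 m), for 0.2 s.
7. plug 4, if present, hangs on the threaded puller, drawn clear above the mould block (z of plug_4 in the frame of block_4 above 0.042 m and horizontal distance between puller and plug_4 below 0.006 m and z of puller in the frame of plug_4 between 0.006 and 0.03 m and angle between the x axis of puller and the x axis of plug_4, either way round below 0.5 rad), for 0.1 s.
8. plug 4, if present, stands in rack pocket 4 with the puller out of it (horizontal distance between plug_4 and rack_4 below 0.006 m and z of plug_4 in the frame of rack_4 between -0.004 and 0.004 m and angle between plug_4's own z axis and vertical below 0.1 rad and z of puller in the frame of plug_4 above 0.038 m), for 0.2 s.
At the end, for the whole second after the job is handed in: Each plug present stands upright (0.1 rad) in the rack pocket of its own number, centred within 6 mm, within 4 mm of the pocket floor; the rack is level; the puller is upright in its stand, centred within 12 mm, collar within 4 mm of the stand's top (horizontal distance between plug_1 and rack_1 below 0.006 m and z of plug_1 in the frame of rack_1 between -0.004 and 0.004 m and angle between each of plug_1, plug_2, plug_3, plug_4, puller's own z axis and vertical below 0.1 rad and horizontal distance between plug_2 and rack_2 below 0.006 m and z of plug_2 in the frame of rack_2 between -0.004 and 0.004 m and horizontal distance between plug_3 and rack_3 below 0.006 m and z of plug_3 in the frame of rack_3 between -0.004 and 0.004 m and horizontal distance between plug_4 and rack_4 below 0.006 m and z of plug_4 in the frame of rack_4 between -0.004 and 0.004 m and horizontal distance between puller and stand below 0.012 m and z of puller in the frame of stand between 0.002 and 0.01 m and linear speed of puller below 0.02 m/s and angle between rack's own z axis and vertical below 0.05 rad); the robot touches nothing.
It fails at once if the syringe, marker or torch is moved more than 3 cm (distance of any of syringe, marker, torch from where it was at the start of the episode above 0.03 m).
Of plug_1, plug_2, plug_3, plug_4 only 3 to 4 are there at a start; the rules pass over those that are not, and their reading is None.
At some moment in a run one of stand, rack may be knocked a few centimetres aside while the robot is not near it.
It also fails if it takes over 210 s, if anything falls off the work surface, if the arm or the gripper's body presses on something with over 40 N, if the wrist force passes 120 N, or if a joint passes its speed limit or range.

## Robot

A 7-joint arm with a two-finger parallel gripper is mounted at the origin on a cart in front of the work surface, level with it; the furniture and walls round the work are solid. World frame = base frame: x ahead of the robot, y to its left, z up, the work surface at z = 0. Lengths are in m, angles in rad, forces in N, time in s.
With the tool pointing down it reaches from about 0.4 to 0.85 m from the base axis. Payload 10.4 kg.
Tool frame: the origin (TCP) lies between the finger pads; the fingertips stand 25 mm ahead of it and the grasp point (between the pads) lies 6 mm ahead of it; x points along the fingers, y is the direction in which the jaws open and shut, and the axes are right-handed (so a half turn about x gives the same grasp; the last joint's range is limited). The gripper opens to 87 mm and grips with 3 to 60 N. Pads are 19 mm wide; open, the fingers measure 117 mm over their backs; the gripper's body (75 mm by 190 mm) begins 51 mm behind the grasp point.
Start: joints at [-1.259, 0.332, -0.065, 1.46, 0.022, 1.35, -0.088], TCP at [0.205, 0.59, 0.248] pointing down, gripper open.
Joint ranges: [-2.6, 2.6], [-0.5, 2.12], [-1.47, 1.34], [0.16, 2.42], [-1.27, 4.41], [0.06, 2.06], [-2.6, 2.6]. Speed limits (rad/s): [2.22, 2.22, 2.79, 2.79, 3.14, 3.14, 3.14].

## Interface

Orientations are given as a unit quaternion [x, y, z, w].
In Python, from bench import r gives the robot as it stands.
- The arm moves only by the shell command python3 -m pendant 'ROWS' [FORCE]. ROWS is JSON, a list of rows, each an object with "translation": the shift along the world's x, y, z in cm, a list of three; "angular": the turn, a rotation vector about the world's x, y, z in degrees, a list of three; "hand": the opening, from -1 (shut) to 1 (fully open). In form: [{"translation": [dx, dy, dz], "angular": [wx, wy, wz], "hand": hand}, ...]. A call has 1 to 20 rows; each row shifts and turns the commanded pose from where the row before left it; what a row does not reach is not made up. A row lasts 1/10 s, in which the tool goes at most 50 mm and 8.59 degrees, less where a joint would pass 70% of its speed; a pose out of reach is approached as far as the arm can. A call is refused whole if a number of a shift passes 5 or a number of a turn 8.59, either way. A call with a gripper value outside its range is refused whole. The fingers move at their own pace and stop on an object; FORCE is the grip in N (left out, the last holds). Time passes only in rows, so rows that do not move let the fingers close. It gives the time, the measured TCP pose, the force and the opening at its end, in the units of the state.
- r.read_state(): the state, without advancing time (a new reading comes with each control period).
- r.camera(name): name is "side" or "top"; returns the picture (480x640x3 uint8, red, green, blue); there is no depth.
- r.camera_info(name): a dict with "fx", "fy", "cx", "cy" (pixels), "rvec" (rotation vector, rad) and "tvec" (3), from world to camera coordinates, as OpenCV has them. Camera axes: x right, y down, z forward; pixel columns grow to the right and rows downward; lengths in m; the calibration is good to about 2 mm. A picture is of the moment at which its call begins. camera_info takes no time and is no camera call.
- r.close_job(): hands the job in, once; it reports no verdict.
Trained networks look in the newest picture that a camera, given by its name, has taken for a name from the list of things; names that differ only in an ending like _2 or _b are one class to them, and where a whole thing is asked for, a point or a joint stands for the part that bears it (a point fixed in the world has none). Each returns a list of dicts, best first, with "confidence" (0 to 1); they miss things now and then, are a little off and sometimes report something else, mostly with a low value. They report only what shows in the picture. A call takes as long as a camera call.
- r.find_in(camera, name): "point" ([row, column] in pixels, amid what is visible of it).
- r.mark_of(camera, name): "point" ([row, column] in pixels: a listed point, or the origin of a listed thing).
The state is a dict: "time": time; "joint_positions": joint angles; "joint_vel": joint speeds; "joint_torque": joint torques, N m; "ee_pos": TCP position; "eef_rot": TCP orientation; "ft_force": force on the tool from outside, world axes, zero at the start; "torque": the same for the moment, N m; "width": finger opening in m.
Only numpy, scipy, OpenCV 4.12 (cv2) and the standard library are available. Lean on these libraries where they do the work, as an engineer would, in place of code of your own. Each camera call takes 0.05 s, during which the arm holds its last target.

## Working session

There is one attempt and no reset: what is moved stays moved. The work goes in short steps, Python scripts to look and compute and a shell command to move; the robot and the scene stay as the last step left them, time stands still between calls to the robot, and variables do not carry over. Pictures are saved under pics/ and viewed, and the job is handed in when it is done.

```bash
ls; mkdir -p pics; cat > h.py <<'E'
import numpy as np, cv2
from bench import r
from scipy.spatial.transform import Rotation as R
def cam(n):
    i=r.camera_info(n); K=np.array([[i['fx'],0,i['cx']],[0,i['fy'],i['cy']],[0,0,1.]])
    return K,np.array(i['rvec'],float).ravel(),np.array(i['tvec'],float).ravel()
def proj(n,P):
    K,rv,t=cam(n); return cv2.projectPoints(np.atleast_2d(np.array(P,float)),rv,t,K,None)[0].reshape(-1,2)
def onz(n,rc,z):
    K,rv,t=cam(n); Rm=cv2.Rodrigues(rv)[0]; c=-Rm.T@t
    d=Rm.T@np.linalg.inv(K)@np.array([rc[1],rc[0],1.]); return c+d*(z-c[2])/d[2]
def snap(n,f):
    im=r.camera(n); cv2.imwrite(f'pics/{f}.png',cv2.cvtColor(im,cv2.COLOR_RGB2BGR)); return im
E
python3 - <<'E'
from h import *
for n in('top','side'):
    snap(n,n+'0'); K,rv,t=cam(n); Rm=cv2.Rodrigues(rv)[0]; print(n,-Rm.T@t,K[0,0],Rm[2])
s=r.read_state(); print(s['time'],s['ee_pos'],s['eef_rot'],s['width'],R.from_quat(s['eef_rot']).as_matrix())
E
```

```text
pics
top [0.19900074 0.05175053 1.6175752 ] 595.3759341723745 [ 0.2117407   0.00855767 -0.97728841]
side [ 0.18888764 -0.79874585  0.83829159] 452.9496761429441 [ 0.27773237  0.72928197 -0.62530996]
0.1 [0.20525915 0.59001402 0.2468419 ] [ 0.11737559  0.69727492 -0.11824875  0.69717135] 0.08711100414371421 [[-3.50156674e-04  3.28565392e-01  9.44481160e-01]
 [-1.19316458e-03  9.44480408e-01 -3.28565573e-01]
 [-9.99999227e-01 -1.24197090e-03  6.13164700e-05]]
```

View pics/top0.png

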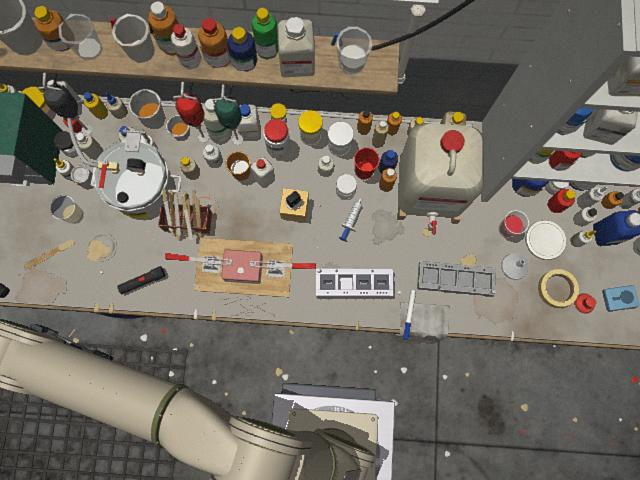

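View pics/side0.png

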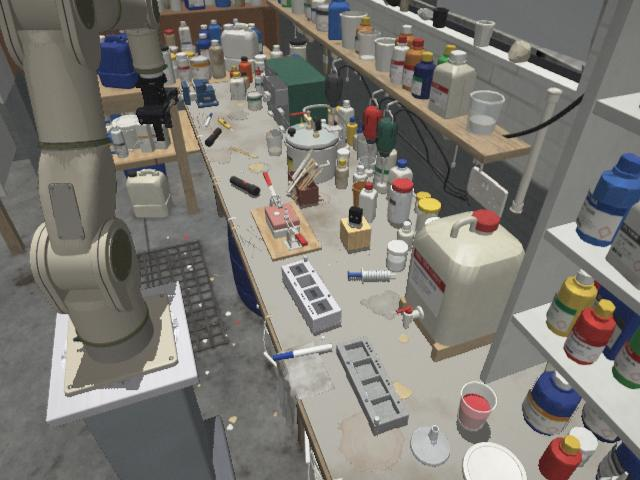

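```bash
python3 - <<'E'
from h import *
zz=dict(block=0,rack=0,stand=0,puller=.006,puller_grip=.097,block_1=.008,block_4=.008,rack_1=.01,rack_4=.01,plug_1=.008)
for n in('top','side'):
  for k,z in zz.items():
    for d in r.mark_of(n,k)[:5]:
      print(n,k,round(d['confidence'],2),np.round(d['point'],1),np.round(onz(n,d['point'],z)[:2],4))
E
```

```text
top block 0.87 [281.4 321.6] [0.4548 0.0538]
top block 0.87 [284.5 342.6] [ 0.4502 -0.0042]
top block 0.8 [283.8 379.7] [ 0.4592 -0.1058]
top block 0.27 [283.5 361.2] [ 0.4565 -0.055 ]
top rack 0.83 [280. 456.] [ 0.4841 -0.3148]
top rack 0.83 [276.5 465.4] [ 0.4957 -0.3405]
top rack 0.71 [279.4 446. ] [ 0.4839 -0.2873]
top rack 0.57 [281.5 479. ] [ 0.4843 -0.3781]
top rack 0.57 [275.7 433.8] [ 0.4919 -0.2535]
top stand 0.86 [210.3 297.5] [0.6522 0.1351]
top puller 0.5 [205.1 290.6] [0.6643 0.1553]
top puller 0.49 [285.7 362.5] [ 0.4497 -0.0585]
top puller_grip 0.54 [198.8 294.4] [0.6561 0.1408]
top block_1 0.87 [281.4 321.6] [0.4536 0.0538]
top block_1 0.87 [284.5 342.6] [ 0.449 -0.004]
top block_1 0.8 [283.8 379.7] [ 0.4579 -0.105 ]
top block_1 0.27 [283.5 361.2] [ 0.4552 -0.0545]
top block_4 0.87 [281.4 321.6] [0.4536 0.0538]
top block_4 0.87 [284.5 342.6] [ 0.449 -0.004]
top block_4 0.8 [283.8 379.7] [ 0.4579 -0.105 ]
top block_4 0.27 [283.5 361.2] [ 0.4552 -0.0545]
top rack_1 0.83 [280. 456.] [ 0.4824 -0.3126]
top rack_1 0.83 [276.5 465.4] [ 0.4938 -0.3381]
top rack_1 0.71 [279.4
[... 1497 characters left out ...]
 0.4486 -0.0356]
side block_4 0.69 [278.5 297.3] [0.4471 0.0445]
side block_4 0.69 [292.4 305.3] [ 0.4497 -0.012 ]
side block_4 0.62 [318.6 320.9] [ 0.4553 -0.1094]
side rack_1 0.77 [393.  374.1] [ 0.4845 -0.3395]
side rack_1 0.68 [411.1 387.1] [ 0.4906 -0.3854]
side rack_1 0.61 [373.1 364.9] [ 0.4875 -0.289 ]
side rack_1 0.58 [384.8 366.6] [ 0.4784 -0.3164]
side rack_4 0.77 [393.  374.1] [ 0.4845 -0.3395]
side rack_4 0.68 [411.1 387.1] [ 0.4906 -0.3854]
side rack_4 0.61 [373.1 364.9] [ 0.4875 -0.289 ]
side rack_4 0.58 [384.8 366.6] [ 0.4784 -0.3164]
side plug_1 0.72 [317.6 320.6] [ 0.4557 -0.1062]
side plug_1 0.6 [277.8 296.6] [0.4463 0.0478]
side plug_1 0.58 [304.7 314.7] [ 0.4572 -0.0611]
```

```bash
python3 - <<'E'
from h import *
a=cv2.imread('pics/top0.png');b=cv2.imread('pics/side0.png')
cv2.imwrite('pics/c1.png',cv2.resize(a[250:310,310:400],None,fx=8,fy=8,interpolation=cv2.INTER_CUBIC))
cv2.imwrite('pics/c2.png',cv2.resize(a[245:305,410:500],None,fx=8,fy=8,interpolation=cv2.INTER_CUBIC))
cv2.imwrite('pics/c3.png',cv2.resize(b[250:340,270:350],None,fx=6,fy=6,interpolation=cv2.INTER_CUBIC))
cv2.imwrite('pics/c4.png',cv2.resize(b[330:435,330:415],None,fx=5,fy=5,interpolation=cv2.INTER_CUBIC))
cv2.imwrite('pics/c5.png',np.hstack([cv2.resize(a[180:230,270:320],(400,400),interpolation=cv2.INTER_CUBIC),cv2.resize(b[195:255,330:380],(400,480),interpolation=cv2.INTER_CUBIC)[:400]]))
E
```

```text
(no output)
```

View pics/c1.png

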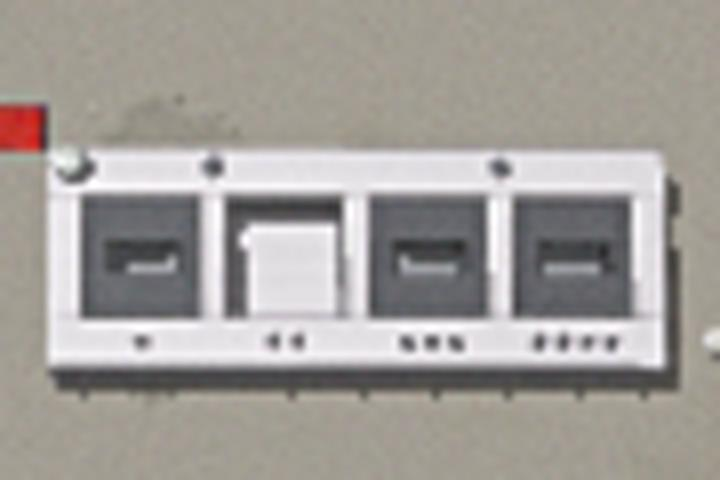

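View pics/c2.png

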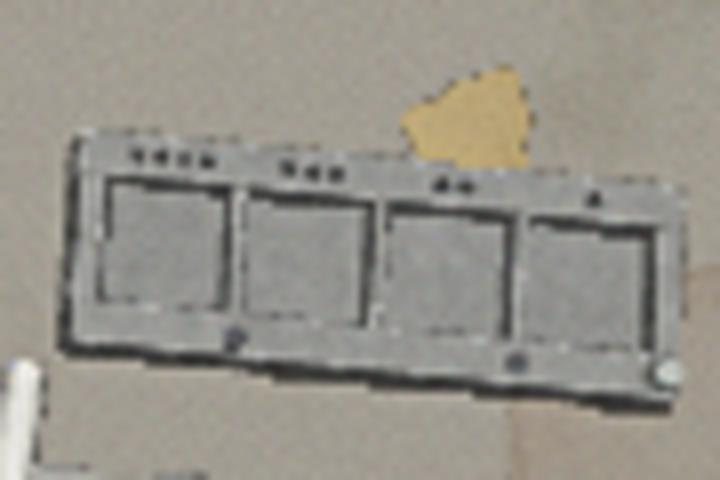

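View pics/c3.png

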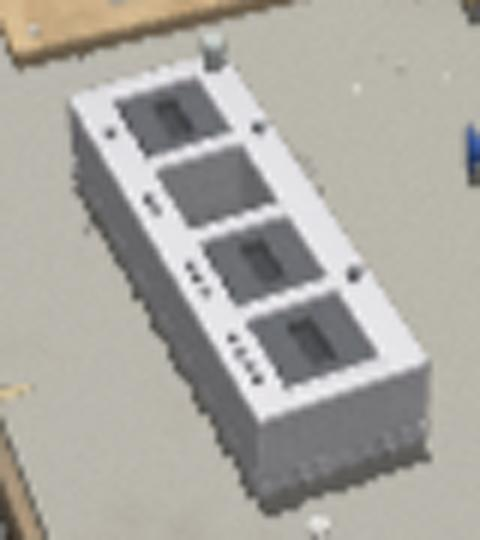

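View pics/c4.png

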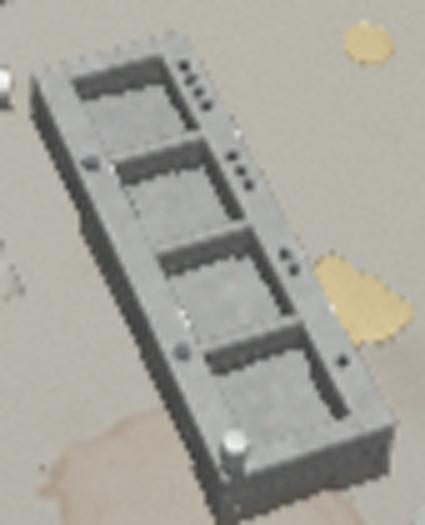

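View pics/c5.png

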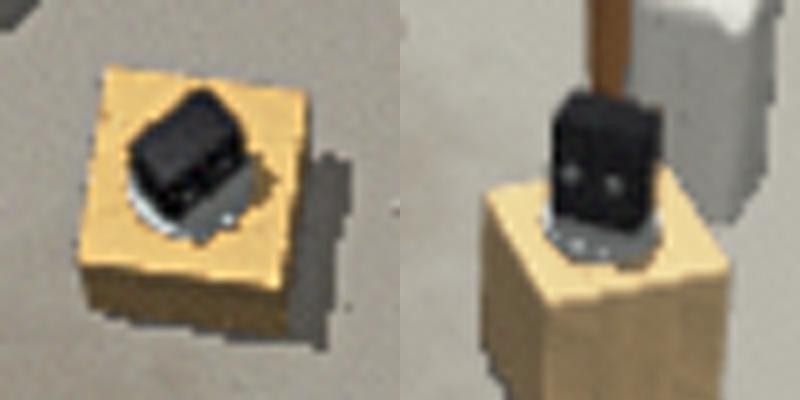

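```bash
cat > fit.py <<'E'
from h import *
from scipy.optimize import minimize
from scipy.ndimage import map_coordinates
def rect(cx,cy,w,l,z):
    p=[(cx-w/2,cy-l/2,z),(cx+w/2,cy-l/2,z),(cx+w/2,cy+l/2,z),(cx-w/2,cy+l/2,z)]
    return [(p[i],p[(i+1)%4]) for i in range(4)]
# segments: (a,b,sign) sign=+1: inside(left of a->b in object plane) brighter
def model(kind):
    if kind=='block':
        S=[(a,b,1) for a,b in rect(0,0,.074,.206,.046)]
        for k in range(4): S+=[(a,b,-1) for a,b in rect(0,.072-.048*k,.040,.040,.046)]
    if kind=='rack':
        S=[(a,b,1) for a,b in rect(0,0,.074,.206,.026)]
        for k in range(4): S+=[(a,b,-1) for a,b in rect(0,.072-.048*k,.043,.043,.026)]
    if kind=='stand': S=[(a,b,1) for a,b in rect(0,0,.07,.07,.066)]
    return S
def place(P,q):
    c,s=np.cos(q[2]),np.sin(q[2]); P=np.asarray(P); return np.c_[q[0]+c*P[:,0]-s*P[:,1],q[1]+s*P[:,0]+c*P[:,1],P[:,2]]
def score(q,S,n,g,h=0.7):
    # difference of intensity just inside vs outside
    tot=0;N=0
    for a,b,s in S:
        t=np.linspace(.04,.96,40)[:,None]; L=np.array(a)*(1-t)+np.array(b)*t
        d=np.array(b)-np.array(a); nrm=np.array([-d[1],d[0],0])/np.linalg.norm(d)
        u=proj(n,place(L,q)); v=proj(n,place(L+nrm*.001,q)); dn=v-u; dn/=np.linalg.norm(dn,axis=1,keepdims=True)
        i=map_coordinates(g,(u+h*dn).T[::-1],order=1); o=map_coordinates(g,(u-h*dn).T[::-1],order=1)
        w=np.linalg.norm(d); tot+=w*np.mean(s*(i-o)); N+=w
    return tot/N
def fit(kind,n,im,q0,span=.012,ns=.004):
    g=cv2.GaussianBlur(cv2.cvtColor(im,cv2.COLOR_RGB2GRAY),(0,0),.6).astype(float)
    S=model(kind); f=lambda q:-score(q,S,n,g)
    best=None
    for dx in np.arange(-span,span+1e-6,ns):
      for dy in np.arange(-span,span+1e-6,ns):
        for da in (-.06,-.03,0,.03,.06):
          q=np.array(q0)+[dx,dy,da]; v=f(q)
          if best is None or v<best[0]: best=(v,q)
    m=minimize(f,best[1],method='Nelder-Mead',options=dict(initial_simplex=best[1]+np.array([[0,0,0],[.002,0,0],[0,.002,0],[0,0,.02]]),xatol=1e-5,fatol=1e-4))
    return m.x,-m.fun
E
cat > go1.py <<'E'
from fit import *
ims={n:cv2.cvtColor(cv2.imread(f'pics/{n}0.png'),cv2.COLOR_BGR2RGB) for n in('top','side')}
for k,q0 in dict(block=[.452,-.028,0],rack=[.489,-.315,np.pi-.08],stand=[.65,.14,-.1]).items():
    for n in ims: x,v=fit(k,n,ims[n],q0); print(k,n,np.round(x,4),round(v,1))
E
python3 go1.py
```

```text
Traceback (most recent call last):
  File "go1.py", line 4, in <module>
    for n in ims: x,v=fit(k,n,ims[n],q0); print(k,n,np.round(x,4),round(v,1))
                      ~~~^^^^^^^^^^^^^^^
  File "fit.py", line 36, in fit
    q=np.array(q0)+[dx,dy,da]; v=f(q)
                                 ~^^^
  File "fit.py", line 31, in <lambda>
    S=model(kind); f=lambda q:-score(q,S,n,g)
                               ~~~~~^^^^^^^^^
  File "fit.py", line 25, in score
    u=proj(n,place(L,q)); v=proj(n,place(L+nrm*.001,q)); dn=v-u; dn/=np.linalg.norm(dn,axis=1,keepdims=True)
  File "h.py", line 8, in proj
    K,rv,t=cam(n); return cv2.projectPoints(np.atleast_2d(np.array(P,float)),rv,t,K,None)[0].reshape(-1,2)
           ~~~^^^
  File "h.py", line 5, in cam
    i=r.camera_info(n); K=np.array([[i['fx'],0,i['cx']],[0,i['fy'],i['cy']],[0,0,1.]])
ValueError: time passes only in moves, steps and waits
```

```bash
sed -i 's/^def cam(n):/import functools\n@functools.lru_cache(None)\ndef cam(n):/' h.py; time python3 go1.py; python3 -c "
from h import *;print(r.read_state()['time'])"
```

```text
block top [ 0.4529 -0.0328  0.0653] 71.7
block side [ 0.4538 -0.0325  0.0662] 56.4
rack top [ 0.4872 -0.3116  3.1122] 23.5
rack side [ 0.4874 -0.3106  3.1113] 27.7
stand top [ 0.6576  0.1443 -0.0625] 52.1
stand side [ 0.6587  0.1438 -0.1106] 38.9
1.1
real	0m17.732s
user	0m16.950s
sys	0m0.153s
```

```bash
cat > pul.py <<'E'
from fit import *
def boxpts(x0,x1,y0,y1,z0,z1): return [(x,y,z) for x in(x0,x1) for y in (y0,y1) for z in(z0,z1)]
def handle_fit(n,im,q0,z0=.006,roi=14,span=.012):
    g=im.astype(int).max(2); uv=proj(n,[q0[0],q0[1],z0+.089])[0]
    yy,xx=np.mgrid[:480,:640]; m=(g<70)&(abs(xx-uv[0])<roi)&(abs(yy-uv[1])<roi)
    B=boxpts(-.018,.018,-.011,.011,z0+.066,z0+.112)
    W=int(roi+8);u0=int(uv[0])-W;v0=int(uv[1])-W;K=8
    mm=cv2.resize(m[v0:v0+2*W,u0:u0+2*W].astype(np.float32),None,fx=K,fy=K,interpolation=cv2.INTER_LINEAR)
    def f(q):
        p=((proj(n,place(B,q))-[u0,v0]+.5)*K).astype(np.float32)
        h=cv2.convexHull(p); c=np.zeros(mm.shape,np.float32); cv2.fillConvexPoly(c,np.round(h*16).astype(int),1.,shift=4)
        return float(np.abs(c-mm).sum()/K/K)
    best=None
    for a in np.arange(0,np.pi,.1):
      for dx in np.arange(-span,span+1e-6,.004):
        for dy in np.arange(-span,span+1e-6,.004):
          q=np.array([q0[0]+dx,q0[1]+dy,a]); v=f(q)
          if best is None or v<best[0]: best=(v,q)
    s=best[1]+np.array([[0,0,0],[.003,0,0],[0,.003,0],[0,0,.1]])
    r_=minimize(f,best[1],method='Nelder-Mead',options=dict(initial_simplex=s,xatol=1e-5,fatol=1e-4))
    return r_.x,r_.fun,m.sum()
if __name__=='__main__':
    for n in('top','side'):
        im=cv2.cvtColor(cv2.imread(f'pics/{n}0.png'),cv2.COLOR_BGR2RGB)
        print(n,handle_fit(n,im,[.658,.144]))
E
python3 pul.py
```

```text
top (array([0.65475234, 0.14465394, 2.2440014 ]), np.float64(44.9786376953125), np.int64(146))
side (array([0.65747196, 0.14709695, 2.6590404 ]), np.float64(50.889404296875), np.int64(193))
```

```bash
cat > ov.py <<'E'
from pul import *
out=[]
for n in('top','side'):
    im=cv2.imread(f'pics/{n}0.png'); 
    uv=proj(n,[.658,.144,.08])[0].astype(int); K=12; u0,v0=uv-16
    c=cv2.resize(im[v0:v0+33,u0:u0+33],None,fx=K,fy=K,interpolation=cv2.INTER_NEAREST)
    for q,col in (([.6548,.1447,2.244],(0,0,255)),([.6575,.147,2.659],(0,255,0))):
        B=boxpts(-.018,.018,-.011,.011,.072,.118)
        p=((proj(n,place(B,q))-[u0,v0]+.5)*K).astype(int)
        cv2.polylines(c,[cv2.convexHull(p)],True,col,1)
    out.append(c)
cv2.imwrite('pics/ov.png',np.hstack(out))
E
python3 ov.py
```

```text
(no output)
```

View pics/ov.png

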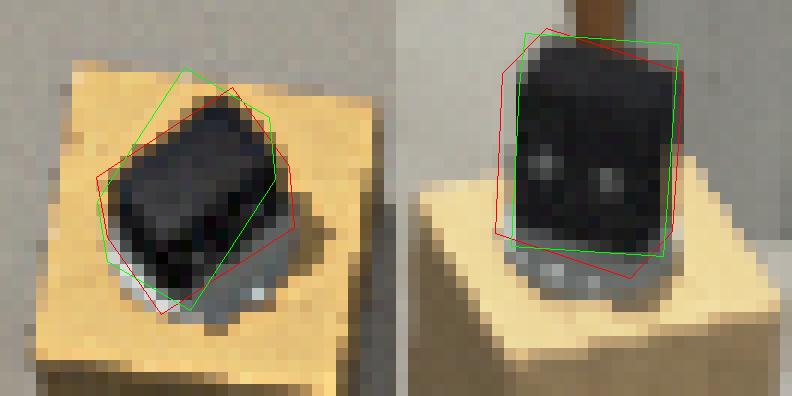

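```bash
cat > pul2.py <<'E'
from pul import *
ims={n:cv2.cvtColor(cv2.imread(f'pics/{n}0.png'),cv2.COLOR_BGR2RGB) for n in('top','side')}
K=8;M={}
for n in ims:
    g=ims[n].astype(float).max(2); uv=proj(n,[.658,.144,.095])[0]; u0,v0=(uv-20).astype(int)
    yy,xx=np.mgrid[:480,:640]
    soft=np.clip((115-g)/70,0,1)*(np.hypot(xx-uv[0],yy-uv[1])<11)
    M[n]=(cv2.resize(soft[v0:v0+40,u0:u0+40].astype(np.float32),None,fx=K,fy=K,interpolation=cv2.INTER_LINEAR),u0,v0)
    cv2.imwrite(f'pics/m_{n}.png',M[n][0]*255)
def foot(w,l,c): # chamfer c
    return [(sx*(w/2-a),sy*(l/2-b)) for sx in(-1,1) for sy in(-1,1) for a,b in((0,c),(c,0))]
def cost(q,c,ns):
    s=0
    for n in ns:
        mm,u0,v0=M[n]
        B=[(x,y,z) for z,k in((.072,0),(.116,0)) for x,y in foot(.036,.022,c)]+[(x,y,.118) for x,y in foot(.032,.018,c)]
        p=((proj(n,place(B,q))-[u0,v0]+.5)*K).astype(np.float32)
        h=cv2.convexHull(p); im=np.zeros(mm.shape,np.float32); cv2.fillConvexPoly(im,np.round(h*16).astype(int),1.,shift=4)
        s+=float(np.abs(im-mm).sum()/K/K)
    return s
for c in(.0,.004,.007):
  for ns in(('top',),('side',),('top','side')):
    best=None
    for a in np.arange(1.8,3.0,.1):
        s=np.array([.657,.144,a])+np.array([[0,0,0],[.004,0,0],[0,.004,0],[0,0,.1]])
        m=minimize(cost,s[0],args=(c,ns),method='Nelder-Mead',options=dict(initial_simplex=s,xatol=1e-4,fatol=1e-2))
        if best is None or m.fun<best.fun: best=m
    print(c,ns,np.round(best.x,4),round(best.fun,1))
E
python3 pul2.py
```

```text
0.0 ('top',) [0.6554 0.1442 2.3411] 53.4
0.0 ('side',) [0.6571 0.1461 2.6421] 42.1
0.0 ('top', 'side') [0.6561 0.1442 2.5684] 103.2
0.004 ('top',) [0.6555 0.1441 2.3688] 45.5
0.004 ('side',) [0.6573 0.1468 2.0315] 38.8
0.004 ('top', 'side') [0.6562 0.1444 2.4059] 88.6
0.007 ('top',) [0.6553 0.1443 2.2448] 42.8
0.007 ('side',) [0.6572 0.1466 2.3741] 35.7
0.007 ('top', 'side') [0.6559 0.1446 2.2588] 81.4[ WARN:0@0.895] global loadsave.cpp:1063 imwrite_ Unsupported depth image for selected encoder is fallbacked to CV_8U.
```

```bash
python3 - <<'E'
from h import *
for n,pts in (('top',[((118,178),(220,105),.118),((185,245),(225,215),.095),((160,240),(268,175),.118)]),('side',[((517,230),(660,250),.075),((545,160),(610,180),.09)])):
    u0,v0=proj(n,[.658,.144,.08])[0].astype(int)-16
    for a,b,z in pts:
        P=[onz(n,(p[1]/12+v0-.5,(p[0]-(396 if n=='side' else 0))/12+u0-.5),z) for p in(a,b)]
        d=P[1]-P[0]; print(n,np.round(P,4)[:,:2].tolist(),np.linalg.norm(d),np.arctan2(d[1],d[0])%np.pi)
E
```

```text
top [[0.6523, 0.161], [0.6705, 0.14]] 0.02775484787485452 2.285069357083671
top [[0.6449, 0.1466], [0.6524, 0.1383]] 0.0112069160035018 2.306040426299418
top [[0.6389, 0.1507], [0.6553, 0.1283]] 0.027755934806278082 2.2023749410234807
side [[0.6385, 0.1475], [0.6669, 0.1281]] 0.03437951729241128 2.5412105845746122
side [[0.6472, 0.1523], [0.6582, 0.1393]] 0.01697224639893977 2.277007847824457
```

```bash
python3 - <<'E'
from h import *
def show(l,n,rc,z=0): print(l,n,np.round(onz(n,rc,z),3))
show('carboy base front corner','side',(357,436)); show('carboy base left','side',(330,412)); show('base right','side',(335,528))
show('tap','side',(318,405)); show('carboy left edge top view z.1','top',(212,402),.1)
show('carboy front right top','top',(215,478),.1)
show('brown bottle base','side',(222,366)); show('white jar base','side',(270,396)); show('white/red bottle base','side',(235,398))
show('jar yellow','side',(255,425))
show('marker','top',(315,410)); show('syringe','top',(220,350))
for P in ([.6565,.1447,.154],[.73,.206,.154],[.586,.082,.154]): print(proj('side',P),proj('top',P))
E
```

```text
carboy base front corner side [ 0.658 -0.301  0.   ]
carboy base left side [ 0.648 -0.214  0.   ]
base right side [ 0.895 -0.324  0.   ]
tap side [ 0.651 -0.174  0.   ]
carboy left edge top view z.1 top [ 0.639 -0.146  0.1  ]
carboy front right top top [ 0.644 -0.347  0.1  ]
brown bottle base side [0.733 0.219 0.   ]
white jar base side [ 0.714 -0.012  0.   ]
white/red bottle base side [0.794 0.125 0.   ]
jar yellow side [0.821 0.015 0.   ]
marker top [ 0.379 -0.192  0.   ]
syringe top [ 0.634 -0.014  0.   ]
[[356.12044293 197.63245777]] [[292.09809431 192.06773904]]
[[370.47481171 181.78457123]] [[270.7228078  163.41926494]]
[[341.45295278 215.28098384]] [[314.56039926 220.22252821]]
```

```bash
python3 - <<'E'
from h import *
for z in (0,.05,.1,.15): print(z,proj('side',[.733,.219,z]),proj('top',[.733,.219,z]))
a=cv2.imread('pics/side0.png'); c=cv2.resize(a[150:290,300:450],None,fx=5,fy=5,interpolation=cv2.INTER_CUBIC); cv2.imwrite('pics/c6.png',cv2.resize(c[:,:],(750,600)) )
E
```

```text
0 [[366.07519753 222.05831048]] [[270.27330865 181.04251016]]
0.05 [[367.11905375 208.86421216]] [[268.91856571 175.23987784]]
0.1 [[368.21108211 195.06122923]] [[267.48095054 169.08228733]]
0.15 [[369.35469596 180.60621773]] [[265.95261902 162.53614077]]
```

View pics/c6.png

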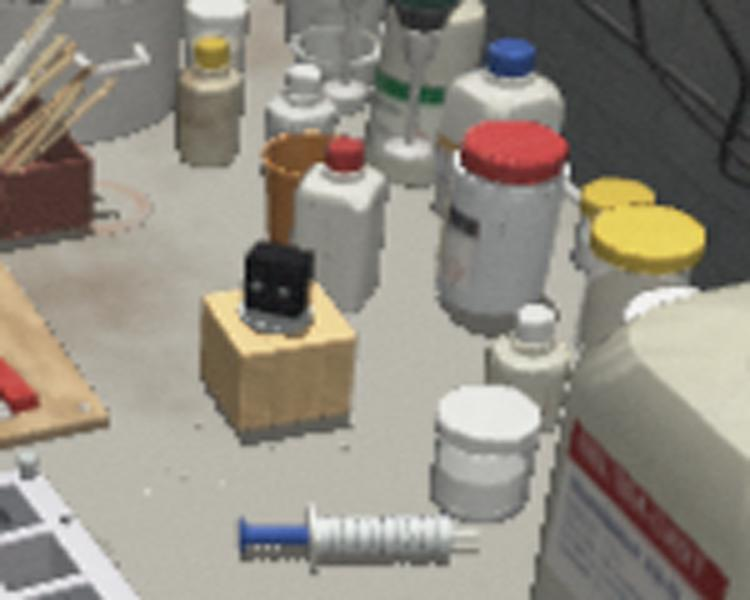

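```bash
python3 -m pendant '[{"translation":[2,-2,0],"angular":[0,0,-2],"hand":1},{"translation":[3,-3,0],"angular":[0,0,-2],"hand":1},{"translation":[3,-3,0],"angular":[0,0,-2],"hand":1},{"translation":[3,-3,0],"angular":[0,0,-2],"hand":1},{"translation":[3,-3,0],"angular":[0,0,-2],"hand":1},{"translation":[3,-3,0],"angular":[0,0,-2],"hand":1},{"translation":[3,-3,0],"angular":[0,0,-2],"hand":1},{"translation":[3,-3,0],"angular":[0,0,-2],"hand":1},{"translation":[3,-3,0],"angular":[0,0,-2],"hand":1},{"translation":[3,-3,0],"angular":[0,0,-2],"hand":1},{"translation":[3,-3,0],"angular":[0,0,-2],"hand":1},{"translation":[3,-3,0],"angular":[0,0,-2],"hand":1},{"translation":[3,-3,0],"angular":[0,0,-2],"hand":1},{"translation":[3,-3,0],"angular":[0,0,-2],"hand":1},{"translation":[3,-3,0],"angular":[0,0,-2],"hand":1},{"translation":[1.1,-0.5,0],"angular":[0,0,0],"hand":1},{"translation":[0,0,0],"angular":[0,0,0],"hand":1},{"translation":[0,0,0],"angular":[0,0,0],"hand":1}]' 20
cat > st.py <<'E'
from h import *
s=r.read_state(); m=R.from_quat(s['eef_rot']).as_matrix()
print('t',round(s['time'],2),'pos',np.round(s['ee_pos'],4),'yaw_y',round(np.degrees(np.arctan2(m[1,1],m[0,1])),2),'xax',np.round(m[:,0],4),'w',round(s['width'],4),'F',np.round(s['ft_force'],2),'T',np.round(s['torque'],2),'q',np.round(s['joint_positions'],2))
E
python3 st.py
```

```text
time: 2.9
ee_pos: [0.6558, 0.1465, 0.2473]
eef_rot: [0.294, 0.643, -0.294, 0.643]
ft_force: [-0.2, -0.2, 0.2]
width: 0.0869
t 2.9 pos [0.6558 0.1465 0.2473] yaw_y 40.89 xax [-8.e-04  6.e-04 -1.e+00] w 0.0869 F [-0.22 -0.18  0.24] T [-0.    0.01  0.02] q [-0.53  0.45  0.35  1.34 -0.15  1.38  0.53]
```

```bash
python3 -m pendant '[{"translation":[0.05,-0.17,-2],"angular":[0,0,0],"hand":1},{"translation":[0,0,-2],"angular":[0,0,0],"hand":1},{"translation":[0,0,-2],"angular":[0,0,0],"hand":1},{"translation":[0,0,-2],"angular":[0,0,0],"hand":1},{"translation":[0,0,0],"angular":[0,0,0],"hand":1},{"translation":[0,0,0],"angular":[0,0,0],"hand":1}]'; python3 st.py; python3 - <<'E'
from h import *
a=snap('top','t1');b=snap('side','s1')
a=cv2.imread('pics/t1.png');b=cv2.imread('pics/s1.png')
cv2.imwrite('pics/c7.png',np.hstack([cv2.resize(a[150:240,250:340],(400,400)),cv2.resize(b[150:250,310:410],(400,400))]))
E
```

```text
time: 3.5
ee_pos: [0.6563, 0.1451, 0.1682]
eef_rot: [0.294, 0.643, -0.293, 0.643]
ft_force: [-0.8, 0.7, 0.4]
width: 0.0869
t 3.5 pos [0.6563 0.1451 0.1682] yaw_y 40.93 xax [-1.e-04  7.e-04 -1.e+00] w 0.0869 F [-0.82  0.65  0.36] T [-0.06  0.04 -0.04] q [-0.53  0.5   0.34  1.44 -0.17  1.23  0.54]
```

View pics/c7.png

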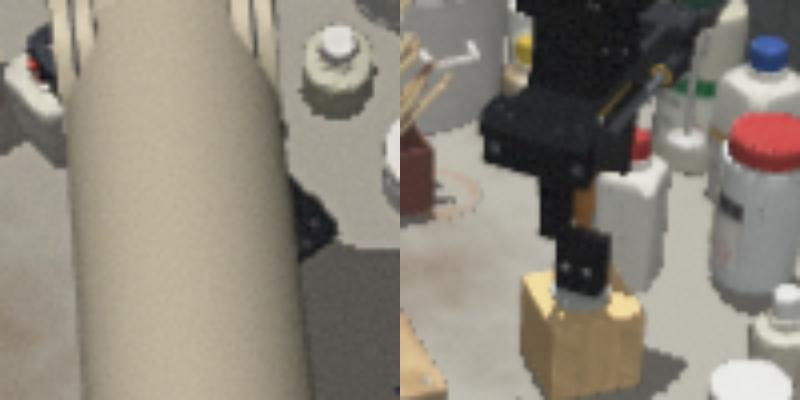

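```bash
python3 -m pendant '[{"translation":[0,0,-1.5],"angular":[0,0,0],"hand":1},{"translation":[0,0,-1.5],"angular":[0,0,0],"hand":1},{"translation":[0,0,-1],"angular":[0,0,0],"hand":1},{"translation":[0,0,-1],"angular":[0,0,0],"hand":1},{"translation":[0,0,0],"angular":[0,0,0],"hand":1},{"translation":[0,0,0],"angular":[0,0,0],"hand":1}]'; python3 -m pendant '[{"translation":[0,0,-0.5],"angular":[0,0,0],"hand":1},{"translation":[0,0,-0.4],"angular":[0,0,0],"hand":1},{"translation":[0,0,0],"angular":[0,0,0],"hand":1},{"translation":[0,0,0],"angular":[0,0,0],"hand":1}]'; python3 st.py
```

```text
time: 4.2
ee_pos: [0.6569, 0.1435, 0.1174]
eef_rot: [0.294, 0.643, -0.294, 0.643]
ft_force: [0.5, -0.4, -0.2]
width: 0.0869
time: 4.6
ee_pos: [0.6568, 0.1436, 0.1086]
eef_rot: [0.294, 0.643, -0.294, 0.643]
ft_force: [0.3, 0.1, -0.5]
width: 0.0871
t 4.6 pos [0.6568 0.1436 0.1086] yaw_y 40.82 xax [-0.e+00  1.e-04 -1.e+00] w 0.0871 F [ 0.27  0.06 -0.51] T [-0.06  0.02 -0.01] q [-0.52  0.55  0.32  1.49 -0.18  1.13  0.55]
```

```bash
python3 -m pendant '[{"translation":[0,0,0],"angular":[0,0,0],"hand":-1},{"translation":[0,0,0],"angular":[0,0,0],"hand":-1},{"translation":[0,0,0],"angular":[0,0,0],"hand":-1},{"translation":[0,0,0],"angular":[0,0,0],"hand":-1},{"translation":[0,0,0],"angular":[0,0,0],"hand":-1},{"translation":[0,0,0],"angular":[0,0,0],"hand":-1},{"translation":[0,0,0],"angular":[0,0,0],"hand":-1},{"translation":[0,0,0],"angular":[0,0,0],"hand":-1}]' 40; python3 st.py
python3 - <<'E'
from h import *
snap('side','s2')
b=cv2.imread('pics/s2.png')
cv2.imwrite('pics/c8.png',cv2.resize(b[150:270,310:410],(600,720))[:600])
E
```

```text
time: 5.4
ee_pos: [0.6568, 0.1436, 0.1086]
eef_rot: [0.294, 0.643, -0.294, 0.643]
ft_force: [0.1, 0.5, 0.6]
width: 0.0309
t 5.4 pos [0.6568 0.1436 0.1086] yaw_y 40.82 xax [ 0.  0. -1.] w 0.0309 F [0.07 0.49 0.6 ] T [-0.03  0.01 -0.  ] q [-0.52  0.55  0.32  1.49 -0.18  1.13  0.55]
```

View pics/c8.png

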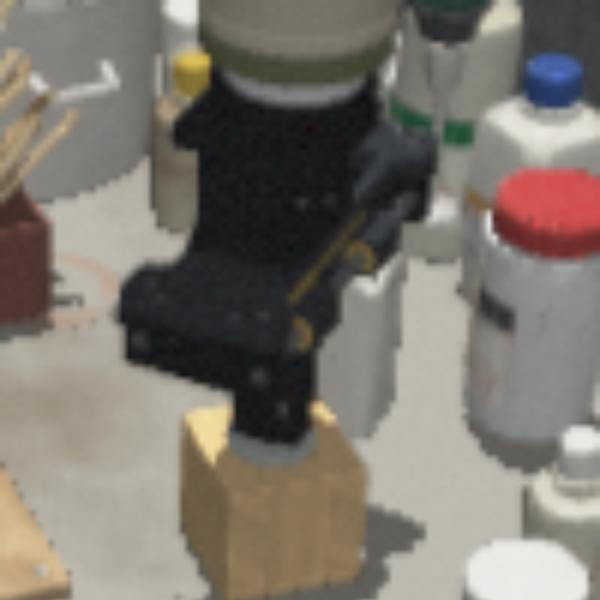

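```bash
python3 -m pendant '[{"translation":[0,0,0],"angular":[0,0,0],"hand":-1},{"translation":[0,0,0],"angular":[0,0,0],"hand":-1},{"translation":[0,0,0],"angular":[0,0,0],"hand":-1},{"translation":[0,0,0],"angular":[0,0,0],"hand":-1},{"translation":[0,0,0],"angular":[0,0,0],"hand":-1}]' ; python3 st.py

```

```text
time: 5.95
ee_pos: [0.6569, 0.1436, 0.1086]
eef_rot: [0.294, 0.643, -0.294, 0.643]
ft_force: [1.4, -0.2, -0.7]
width: 0.0217
t 5.95 pos [0.6569 0.1436 0.1086] yaw_y 40.82 xax [ 1.e-04  1.e-04 -1.e+00] w 0.0217 F [ 1.42 -0.24 -0.7 ] T [-0.01 -0.07  0.02] q [-0.52  0.55  0.32  1.49 -0.18  1.13  0.55]
```

```bash
python3 -m pendant '[{"translation":[0,0,1],"angular":[0,0,0],"hand":-1},{"translation":[0,0,2],"angular":[0,0,0],"hand":-1},{"translation":[0,0,2],"angular":[0,0,0],"hand":-1},{"translation":[0,0,2],"angular":[0,0,0],"hand":-1},{"translation":[0,0,2],"angular":[0,0,0],"hand":-1},{"translation":[0,0,3],"angular":[0,0,0],"hand":-1},{"translation":[-1,-1,2],"angular":[0,0,-3],"hand":-1},{"translation":[-3,-1,0],"angular":[0,0,-3],"hand":-1},{"translation":[-3,-1,0],"angular":[0,0,-3],"hand":-1},{"translation":[-3,-1,0],"angular":[0,0,-4],"hand":-1},{"translation":[-3,-1,0],"angular":[0,0,-4],"hand":-1},{"translation":[-3,-1,0],"angular":[0,0,-4],"hand":-1},{"translation":[-3,-1,0],"angular":[0,0,-4],"hand":-1},{"translation":[-1.3,-1,0],"angular":[0,0,-4],"hand":-1},{"translation":[0,-1,0],"angular":[0,0,-4],"hand":-1},{"translation":[0,-1,0],"angular":[0,0,-4],"hand":-1},{"translation":[0,0,0],"angular":[0,0,0],"hand":-1},{"translation":[0,0,0],"angular":[0,0,0],"hand":-1}]'; python3 st.py
python3 - <<'E'
from h import *
snap('side','s3');snap('top','t3')
E
```

```text
time: 7.75
ee_pos: [0.4538, 0.0438, 0.2489]
eef_rot: [0.483, 0.517, -0.482, 0.517]
ft_force: [0.4, -0.3, -2.3]
width: 0.022
t 7.75 pos [0.4538 0.0438 0.2489] yaw_y 3.91 xax [ 4.e-04  5.e-04 -1.e+00] w 0.022 F [ 0.36 -0.31 -2.32] T [-0.08  0.03  0.03] q [-0.62 -0.07  0.41  1.9   0.03  1.3  -0.15]
```

View pics/s3.png

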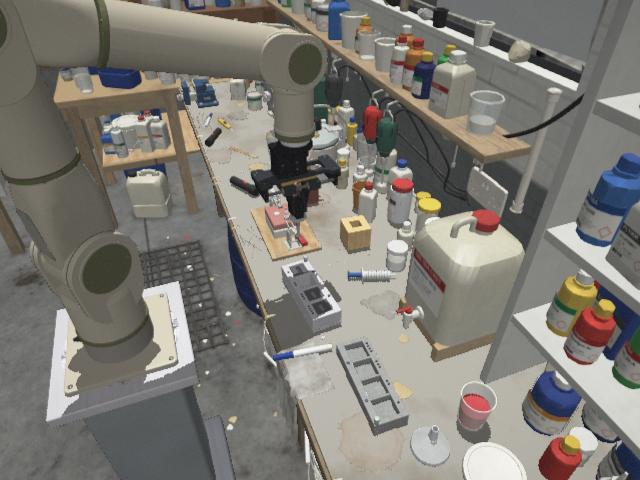

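View pics/t3.png

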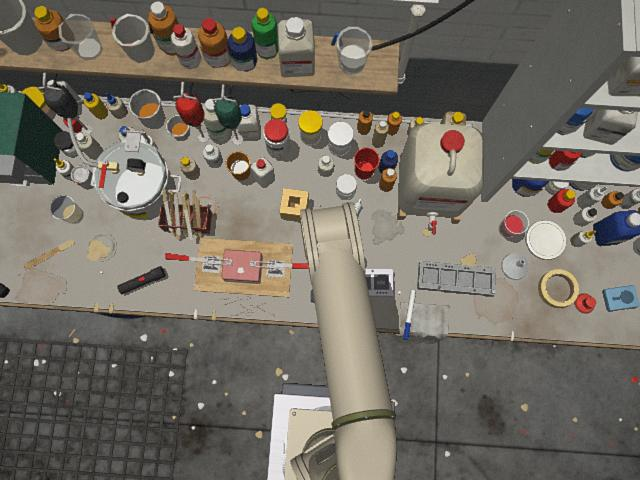

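```bash
cat > ovp.py <<'E'
from pul import *
import sys
def ov(img,n,base,yaw,out,W=40,K=12,zc=.06):
    im=cv2.imread(img); uv=proj(n,np.array(base)+[0,0,zc])[0].astype(int); u0,v0=uv-[W//2,W//2]
    c=cv2.resize(im[v0:v0+W,u0:u0+W],None,fx=K,fy=K,interpolation=cv2.INTER_CUBIC)
    def poly(pts,col):
        p=((proj(n,place(pts,[base[0],base[1],yaw])+[0,0,base[2]])-[u0,v0]+.5)*K).astype(int); cv2.polylines(c,[cv2.convexHull(p)],True,col,1)
    t=np.linspace(0,2*np.pi,40)
    poly([(.022*np.cos(a),.022*np.sin(a),z) for a in t for z in(.06,.066)],(0,255,0))
    poly([(.0045*np.cos(a),.0045*np.sin(a),z) for a in t for z in(.006,.06)],(0,255,255))
    poly(boxpts(-.01,.01,-.0035,.0035,0,.006),(0,0,255))
    cv2.imwrite(out,c)
if __name__=='__main__':
    ov('pics/s3.png','side',[.4538,.0438,.2489-.1026],np.radians(93.9),'pics/o1.png')
E
python3 ovp.py
```

```text
(no output)
```

View pics/o1.png

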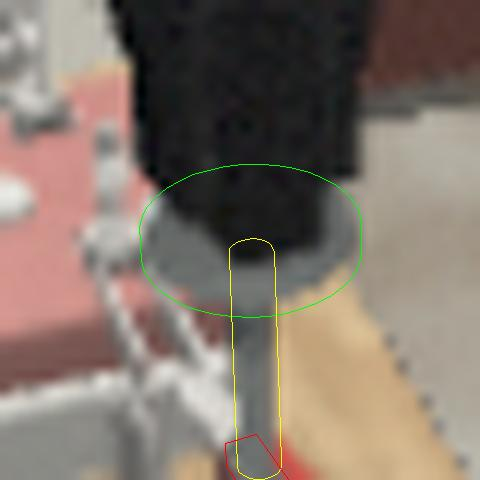

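```bash
python3 -m pendant '[{"translation":[-0.5,-0.47,-1],"angular":[0,0,0],"hand":-1},{"translation":[0,0,-2],"angular":[0,0,0],"hand":-1},{"translation":[0,0,-2],"angular":[0,0,0],"hand":-1},{"translation":[0,0,-2],"angular":[0,0,0],"hand":-1},{"translation":[0,0,-1.8],"angular":[0,0,0],"hand":-1},{"translation":[0,0,0],"angular":[0,0,0],"hand":-1},{"translation":[0,0,0],"angular":[0,0,0],"hand":-1}]'; python3 st.py
python3 - <<'E'
from ovp import *
snap('side','s4');s=r.read_state()['ee_pos']
ov('pics/s4.png','side',[s[0],s[1],s[2]-.1026],np.radians(93.9),'pics/o2.png',W=50,zc=.02)
E
```

```text
time: 8.55
ee_pos: [0.4485, 0.0388, 0.1605]
eef_rot: [0.483, 0.517, -0.483, 0.516]
ft_force: [1.0, -0.2, -1.1]
width: 0.0216
t 8.55 pos [0.4485 0.0388 0.1605] yaw_y 3.84 xax [-7.e-04 -4.e-04 -1.e+00] w 0.0216 F [ 1.05 -0.23 -1.12] T [-0.14  0.03 -0.08] q [-0.61  0.    0.42  2.03 -0.    1.11 -0.12]
```

View pics/o2.png

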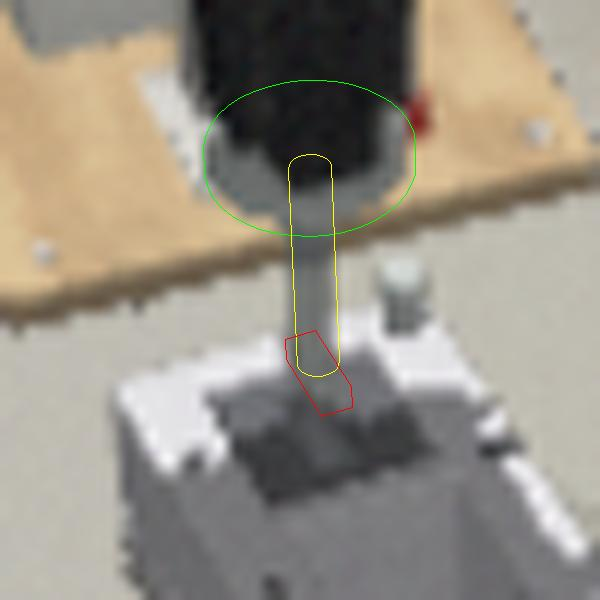

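```bash
python3 -m pendant '[{"translation":[0.02,-0.1,0],"angular":[0,0,0],"hand":-1},{"translation":[0,0,-0.6],"angular":[0,0,0],"hand":-1},{"translation":[0,0,-0.4],"angular":[0,0,0],"hand":-1},{"translation":[0,0,-0.4],"angular":[0,0,0],"hand":-1},{"translation":[0,0,-0.3],"angular":[0,0,0],"hand":-1},{"translation":[0,0,0],"angular":[0,0,0],"hand":-1}]'; python3 st.py
```

```text
time: 9.2
ee_pos: [0.4488, 0.0379, 0.1431]
eef_rot: [0.483, 0.517, -0.483, 0.516]
ft_force: [0.2, -0.1, -1.5]
width: 0.022
t 9.2 pos [0.4488 0.0379 0.1431] yaw_y 3.82 xax [-7.e-04 -3.e-04 -1.e+00] w 0.022 F [ 0.18 -0.07 -1.54] T [-0.14  0.03 -0.02] q [-0.6   0.03  0.43  2.05 -0.01  1.07 -0.1 ]
```

```bash
python3 -m pendant '[{"translation":[0,0,-0.4],"angular":[0,0,0],"hand":-1},{"translation":[0,0,-0.4],"angular":[0,0,0],"hand":-1},{"translation":[0,0,-0.4],"angular":[0,0,0],"hand":-1},{"translation":[0,0,-0.4],"angular":[0,0,0],"hand":-1},{"translation":[0,0,0],"angular":[0,0,0],"hand":-1}]'; python3 st.py
```

```text
time: 9.7
ee_pos: [0.4487, 0.0379, 0.1269]
eef_rot: [0.483, 0.517, -0.483, 0.516]
ft_force: [-1.3, 0.7, -2.1]
width: 0.0216
t 9.7 pos [0.4487 0.0379 0.1269] yaw_y 3.82 xax [-9.e-04 -4.e-04 -1.e+00] w 0.0216 F [-1.34  0.7  -2.06] T [-0.05  0.02  0.01] q [-0.6   0.05  0.43  2.07 -0.02  1.03 -0.09]
```

```bash
python3 -m pendant '[{"translation":[-0.01,0.01,0],"angular":[0,0,-4],"hand":-1},{"translation":[-0.01,0.01,0],"angular":[0,0,-8],"hand":-1},{"translation":[-0.01,0.01,0],"angular":[0,0,-8],"hand":-1},{"translation":[-0.01,0.01,0],"angular":[0,0,-8],"hand":-1},{"translation":[-0.01,0.01,0],"angular":[0,0,-8],"hand":-1},{"translation":[-0.01,0.01,0],"angular":[0,0,-8],"hand":-1},{"translation":[-0.01,0.01,0],"angular":[0,0,-8],"hand":-1},{"translation":[-0.01,0.01,0],"angular":[0,0,-8],"hand":-1},{"translation":[-0.01,0.01,0],"angular":[0,0,-8],"hand":-1},{"translation":[-0.01,0.01,0],"angular":[0,0,-8],"hand":-1},{"translation":[-0.01,0.01,0],"angular":[0,0,-8],"hand":-1},{"translation":[-0.01,0.01,0],"angular":[0,0,-6],"hand":-1},{"translation":[0,0,0],"angular":[0,0,0],"hand":-1},{"translation":[0,0,0],"angular":[0,0,0],"hand":-1}]'; python3 st.py
```

```text
time: 11.1
ee_pos: [0.4479, 0.0391, 0.1276]
eef_rot: [0.707, 0.025, -0.707, 0.025]
ft_force: [-0.1, 0.2, -2.1]
width: 0.0218
t 11.1 pos [0.4479 0.0391 0.1276] yaw_y -85.99 xax [ 1.e-04 -1.e-04 -1.e+00] w 0.0218 F [-0.06  0.21 -2.07] T [-0.05  0.17 -0.02] q [-0.65  0.04  0.47  2.07 -0.02  1.03 -1.66]
```

```bash
python3 -m pendant '[{"translation":[0,0,0.3],"angular":[0,0,0],"hand":-1},{"translation":[0,0,0.4],"angular":[0,0,0],"hand":-1},{"translation":[0,0,0.4],"angular":[0,0,0],"hand":-1},{"translation":[0,0,0.5],"angular":[0,0,0],"hand":-1},{"translation":[0,0,0.5],"angular":[0,0,0],"hand":-1},{"translation":[0,0,0],"angular":[0,0,0],"hand":-1}]'; python3 st.py;  python3 -m pendant '[{"translation":[0,0,1],"angular":[0,0,0],"hand":-1},{"translation":[0,0,1],"angular":[0,0,0],"hand":-1},{"translation":[0,0,1],"angular":[0,0,0],"hand":-1},{"translation":[0,0,1.5],"angular":[0,0,0],"hand":-1},{"translation":[0,0,1.5],"angular":[0,0,0],"hand":-1},{"translation":[0,0,1],"angular":[0,0,0],"hand":-1},{"translation":[0,0,0],"angular":[0,0,0],"hand":-1},{"translation":[0,0,0],"angular":[0,0,0],"hand":-1}]'; python3 st.py
python3 - <<'E'
from h import *
snap('side','s5');b=cv2.imread('pics/s5.png')
cv2.imwrite('pics/c9.png',cv2.resize(b[170:330,230:390],(600,600),interpolation=cv2.INTER_CUBIC))
E
```

```text
time: 11.7
ee_pos: [0.4483, 0.0392, 0.1494]
eef_rot: [0.707, 0.024, -0.706, 0.023]
ft_force: [-0.1, 0.2, -3.9]
width: 0.0222
t 11.7 pos [0.4483 0.0392 0.1494] yaw_y -86.17 xax [ 1.2e-03  4.0e-04 -1.0e+00] w 0.0222 F [-0.13  0.16 -3.86] T [-0.07  0.14 -0.04] q [-0.65  0.01  0.47  2.05 -0.01  1.08 -1.68]
time: 12.5
ee_pos: [0.4478, 0.0391, 0.2184]
eef_rot: [0.707, 0.024, -0.707, 0.024]
ft_force: [-0.9, -0.0, -3.9]
width: 0.0218
t 12.5 pos [0.4478 0.0391 0.2184] yaw_y -86.18 xax [ 0.  0. -1.] w 0.0218 F [-0.91 -0.05 -3.88] T [-0.04  0.17  0.01] q [-0.66 -0.07  0.46  1.96  0.03  1.24 -1.72]
```

View pics/c9.png

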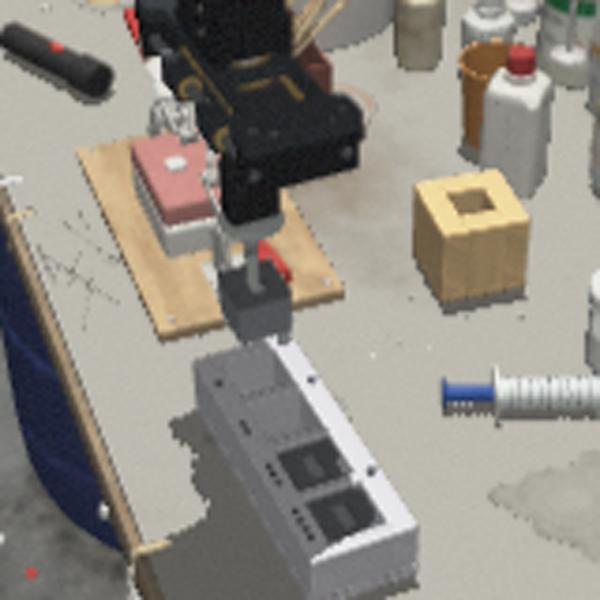

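```bash
cat > rk.py <<'E'
from fit import *
import sys
k=sys.argv[1]; tag=sys.argv[2]
q0={'rack':[.4873,-.3111,3.1118],'block':[.4534,-.0327,.0658],'stand':[.6581,.144,-.1]}[k]
for n in(sys.argv[3:] or ('top','side')):
    im=snap(n,tag+n[0]); x,v=fit(k,n,im,q0,span=.03,ns=.006); print(k,n,np.round(x,4),round(v,1),'t',round(r.read_state()['time'],2))
    if k=='rack': print([np.round(place([(0,.072-.048*j,0)],x)[0,:2],4).tolist() for j in range(4)])
E
python3 rk.py rack a1
```

```text
rack top [ 0.4872 -0.3115  3.1123] 23.6 t 12.6
[[0.4851, -0.3835], [0.4865, -0.3355], [0.4879, -0.2876], [0.4893, -0.2396]]
rack side [ 0.4874 -0.3106  3.1114] 28.3 t 12.65
[[0.4852, -0.3825], [0.4867, -0.3346], [0.4881, -0.2866], [0.4896, -0.2386]]
```

```bash
python3 -m pendant '[{"translation":[0.1,-1,0],"angular":[0,0,0],"hand":-1},{"translation":[0.2,-2,0],"angular":[0,0,-0.5],"hand":-1},{"translation":[0.3,-3,0],"angular":[0,0,-0.5],"hand":-1},{"translation":[0.3,-3,0],"angular":[0,0,-0.5],"hand":-1},{"translation":[0.3,-3,0],"angular":[0,0,-0.5],"hand":-1},{"translation":[0.3,-3,0],"angular":[0,0,-0.5],"hand":-1},{"translation":[0.3,-3,0],"angular":[0,0,-0.5],"hand":-1},{"translation":[0.3,-3,0],"angular":[0,0,-0.5],"hand":-1},{"translation":[0.3,-3,0],"angular":[0,0,-0.5],"hand":-1},{"translation":[0.3,-3,0],"angular":[0,0,-0.5],"hand":-1},{"translation":[0.3,-3,0],"angular":[0,0,-0.5],"hand":-1},{"translation":[0.3,-3,0],"angular":[0,0,-0.5],"hand":-1},{"translation":[0.3,-3,0],"angular":[0,0,-0.3],"hand":-1},{"translation":[0.2,-3,0],"angular":[0,0,0],"hand":-1},{"translation":[0,-2,0],"angular":[0,0,0],"hand":-1},{"translation":[0,-1,0],"angular":[0,0,0],"hand":-1},{"translation":[0,0,0],"angular":[0,0,0],"hand":-1},{"translation":[0,0,0],"angular":[0,0,0],"hand":-1}]'; python3 st.py
```

```text
time: 14.45
ee_pos: [0.4859, -0.3801, 0.2183]
eef_rot: [-0.707, 0.012, 0.707, 0.012]
ft_force: [0.3, 0.9, -3.7]
width: 0.0215
t 14.45 pos [ 0.4859 -0.3801  0.2183] yaw_y -91.95 xax [-3.e-04  6.e-04 -1.e+00] w 0.0215 F [ 0.27  0.92 -3.66] T [-0.08  0.14  0.  ] q [-0.03  0.41  0.82  1.56 -0.31  1.3  -0.78]
```

```bash
python3 -m pendant '[{"translation":[-0.15,-0.3,-1],"angular":[0,0,0],"hand":-1},{"translation":[0,0,-2],"angular":[0,0,0],"hand":-1},{"translation":[0,0,-1.5],"angular":[0,0,0],"hand":-1},{"translation":[0,0,-0.8],"angular":[0,0,0],"hand":-1},{"translation":[0,0,0],"angular":[0,0,0],"hand":-1},{"translation":[0,0,0],"angular":[0,0,0],"hand":-1}]'; python3 st.py
python3 - <<'E'
from h import *
snap('side','s6');b=cv2.imread('pics/s6.png')
cv2.imwrite('pics/c10.png',cv2.resize(b[310:440,320:450],(780,780),interpolation=cv2.INTER_CUBIC)[:600])
snap('top','t6');b=cv2.imread('pics/t6.png')
cv2.imwrite('pics/c11.png',cv2.resize(b[220:320,400:520],(720,600),interpolation=cv2.INTER_CUBIC)[:600])
E
```

```text
time: 15.05
ee_pos: [0.4845, -0.3839, 0.1659]
eef_rot: [0.707, -0.012, -0.707, -0.012]
ft_force: [0.3, 0.1, -3.2]
width: 0.0215
t 15.05 pos [ 0.4845 -0.3839  0.1659] yaw_y -91.97 xax [ 2.e-04 -4.e-04 -1.e+00] w 0.0215 F [ 0.28  0.07 -3.21] T [-0.04  0.15  0.03] q [-0.01  0.46  0.79  1.62 -0.35  1.21 -0.75]
```

View pics/c10.png

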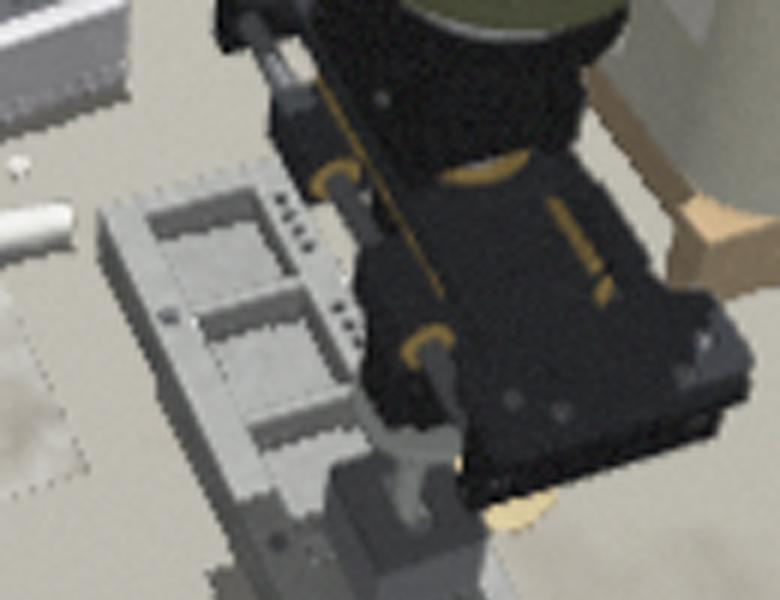

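View pics/c11.png

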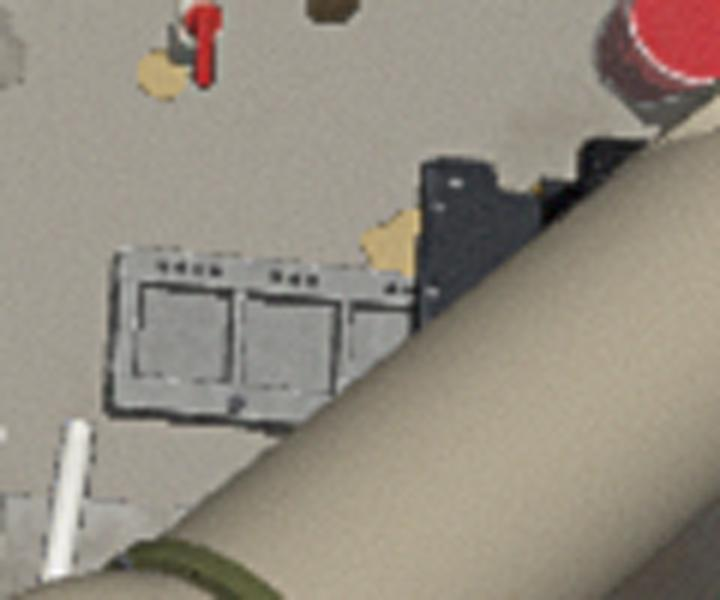

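```bash
cat > ov2.py <<'E'
from ovp import *
def ovplug(img,n,pq,pz,rq,rz,hw,out,W=50,K=12):
    im=cv2.imread(img); uv=proj(n,[pq[0],pq[1],pz+.02])[0].astype(int); u0,v0=uv-W//2
    c=cv2.resize(im[v0:v0+W,u0:u0+W],None,fx=K,fy=K,interpolation=cv2.INTER_CUBIC)
    def line(pts,q,z,col):
        p=((proj(n,place(pts,q)+[0,0,z])-[u0,v0]+.5)*K).astype(int); cv2.polylines(c,[p],True,col,1)
    sq=lambda a,z,b=None:[(-a,-(b or a),z),(a,-(b or a),z),(a,(b or a),z),(-a,(b or a),z)]
    line(sq(.019,.036),pq,pz,(0,0,255)); line(sq(.019,0),pq,pz,(0,0,255)); line(sq(.0055,.036,.0125),pq,pz,(0,255,255))
    line(sq(hw,0),rq,rz,(0,255,0)); cv2.imwrite(out,c)
E
python3 - <<'E'
from ov2 import *
ovplug('pics/s6.png','side',[.4845,-.3839,-.03],.1659-.1026-.027,[.4852,-.383,-.03],.026,.0215,'pics/o3.png')
E
```

```text
(no output)
```

View pics/o3.png

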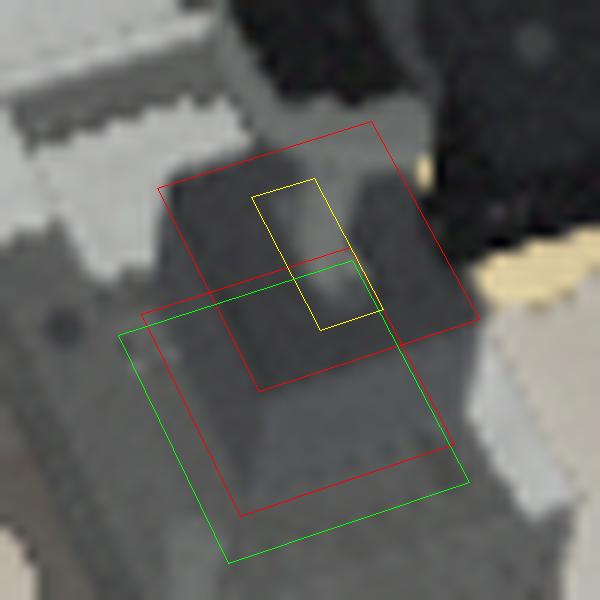

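```bash
python3 -m pendant '[{"translation":[0.03,0.05,-0.5],"angular":[0,0,0],"hand":-1},{"translation":[0,0,-0.4],"angular":[0,0,0],"hand":-1},{"translation":[0,0,-0.4],"angular":[0,0,0],"hand":-1},{"translation":[0,0,-0.3],"angular":[0,0,0],"hand":-1},{"translation":[0,0,-0.3],"angular":[0,0,0],"hand":-1},{"translation":[0,0,0],"angular":[0,0,0],"hand":-1}]'; python3 st.py;python3 -m pendant '[{"translation":[0,0,-0.3],"angular":[0,0,0],"hand":-1},{"translation":[0,0,-0.3],"angular":[0,0,0],"hand":-1},{"translation":[0,0,-0.3],"angular":[0,0,0],"hand":-1},{"translation":[0,0,0],"angular":[0,0,0],"hand":-1}]'; python3 st.py
```

```text
time: 15.75
ee_pos: [0.4845, -0.3832, 0.1461]
eef_rot: [-0.707, 0.012, 0.707, 0.012]
ft_force: [-0.3, -0.0, -3.4]
width: 0.0217
t 15.75 pos [ 0.4845 -0.3832  0.1461] yaw_y -91.98 xax [-6.e-04  2.e-04 -1.e+00] w 0.0217 F [-0.34 -0.03 -3.4 ] T [-0.01  0.18 -0.01] q [ 0.    0.48  0.78  1.64 -0.36  1.17 -0.74]
time: 16.15
ee_pos: [0.4845, -0.3832, 0.137]
eef_rot: [-0.707, 0.012, 0.707, 0.012]
ft_force: [0.2, -0.3, -2.7]
width: 0.0216
t 16.15 pos [ 0.4845 -0.3832  0.137 ] yaw_y -91.98 xax [-6.e-04  3.e-04 -1.e+00] w 0.0216 F [ 0.23 -0.26 -2.66] T [-0.05  0.13  0.02] q [ 0.    0.49  0.78  1.65 -0.37  1.16 -0.73]
```

```bash
python3 -m pendant '[{"translation":[0,0,-0.3],"angular":[0,0,0],"hand":-1},{"translation":[0,0,-0.3],"angular":[0,0,0],"hand":-1},{"translation":[0,0,0],"angular":[0,0,0],"hand":-1}]'; python3 st.py
python3 - <<'E'
from h import *
snap('side','s7')
from ov2 import *
ovplug('pics/s7.png','side',[.4845,-.3832,-.03],.01,[.4852,-.383,-.03],.026,.0215,'pics/o4.png')
E
```

```text
time: 16.45
ee_pos: [0.4846, -0.3833, 0.1312]
eef_rot: [-0.707, 0.012, 0.707, 0.012]
ft_force: [0.3, 0.4, -2.0]
width: 0.0216
t 16.45 pos [ 0.4846 -0.3833  0.1312] yaw_y -91.98 xax [-3.e-04  1.e-04 -1.e+00] w 0.0216 F [ 0.31  0.43 -1.96] T [-0.09  0.19  0.05] q [ 0.01  0.5   0.77  1.65 -0.37  1.15 -0.73]
```

View pics/o4.png

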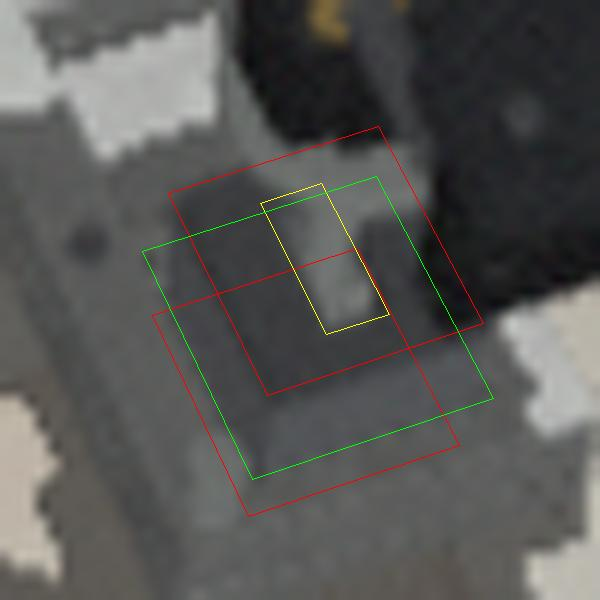

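```bash
python3 -m pendant '[{"translation":[0,0,-0.3],"angular":[0,0,0],"hand":-1},{"translation":[0.01,-0.01,0],"angular":[0,0,4],"hand":-1},{"translation":[0.01,-0.01,0],"angular":[0,0,8],"hand":-1},{"translation":[0.01,-0.01,0],"angular":[0,0,8],"hand":-1},{"translation":[0.01,-0.01,0],"angular":[0,0,8],"hand":-1},{"translation":[0.01,-0.01,0],"angular":[0,0,8],"hand":-1},{"translation":[0.01,-0.01,0],"angular":[0,0,8],"hand":-1},{"translation":[0.01,-0.01,0],"angular":[0,0,8],"hand":-1},{"translation":[0.01,-0.01,0],"angular":[0,0,8],"hand":-1},{"translation":[0.01,-0.01,0],"angular":[0,0,8],"hand":-1},{"translation":[0.01,-0.01,0],"angular":[0,0,8],"hand":-1},{"translation":[0.01,-0.01,0],"angular":[0,0,8],"hand":-1},{"translation":[0.01,-0.01,0],"angular":[0,0,6],"hand":-1},{"translation":[0,0,0],"angular":[0,0,0],"hand":-1},{"translation":[0,0,0],"angular":[0,0,0],"hand":-1}]'; python3 st.py
```

```text
time: 18.0
ee_pos: [0.4858, -0.3847, 0.1285]
eef_rot: [0.509, 0.49, -0.509, 0.49]
ft_force: [0.6, 0.3, -1.6]
width: 0.0215
t 18.0 pos [ 0.4858 -0.3847  0.1285] yaw_y -2.18 xax [ 2.e-04  1.e-04 -1.e+00] w 0.0215 F [ 0.64  0.28 -1.57] T [-0.05  0.05  0.02] q [ 0.24  0.43  0.45  1.64 -0.21  1.12  0.71]
```

Turned freely. Lift out gently, checking for load.

```bash
python3 -m pendant '[{"translation":[0,0,0.4],"angular":[0,0,0],"hand":-1},{"translation":[0,0,0.4],"angular":[0,0,0],"hand":-1},{"translation":[0,0,0.4],"angular":[0,0,0],"hand":-1},{"translation":[0,0,0.4],"angular":[0,0,0],"hand":-1},{"translation":[0,0,0],"angular":[0,0,0],"hand":-1}]'; python3 st.py;python3 -m pendant '[{"translation":[0,0,0.6],"angular":[0,0,0],"hand":-1},{"translation":[0,0,1],"angular":[0,0,0],"hand":-1},{"translation":[0,0,2],"angular":[0,0,0],"hand":-1},{"translation":[0,0,2],"angular":[0,0,0],"hand":-1},{"translation":[0,0,1],"angular":[0,0,0],"hand":-1},{"translation":[0,0,0],"angular":[0,0,0],"hand":-1},{"translation":[0,0,0],"angular":[0,0,0],"hand":-1},{"translation":[0,0,0],"angular":[0,0,0],"hand":-1}]'; python3 st.py
python3 - <<'E'
from h import *
snap('side','s8')
b=cv2.imread('pics/s8.png')
cv2.imwrite('pics/c12.png',cv2.resize(b[300:460,300:460],(600,600),interpolation=cv2.INTER_CUBIC))
E
```

```text
time: 18.5
ee_pos: [0.4862, -0.3848, 0.1454]
eef_rot: [0.509, 0.491, -0.508, 0.492]
ft_force: [0.3, 0.7, -2.3]
width: 0.0217
t 18.5 pos [ 0.4862 -0.3848  0.1454] yaw_y -1.99 xax [ 1.1e-03 -6.0e-04 -1.0e+00] w 0.0217 F [ 0.33  0.7  -2.31] T [-0.1   0.04 -0.07] q [ 0.24  0.42  0.46  1.62 -0.2   1.15  0.71]
time: 19.3
ee_pos: [0.4855, -0.3842, 0.2094]
eef_rot: [-0.508, -0.492, 0.509, -0.491]
ft_force: [0.3, -0.9, -2.4]
width: 0.0214
t 19.3 pos [ 0.4855 -0.3842  0.2094] yaw_y -1.98 xax [-1.4e-03  9.0e-04 -1.0e+00] w 0.0214 F [ 0.34 -0.9  -2.38] T [-0.06  0.04  0.02] q [ 0.22  0.36  0.48  1.55 -0.17  1.27  0.69]
```

View pics/c12.png

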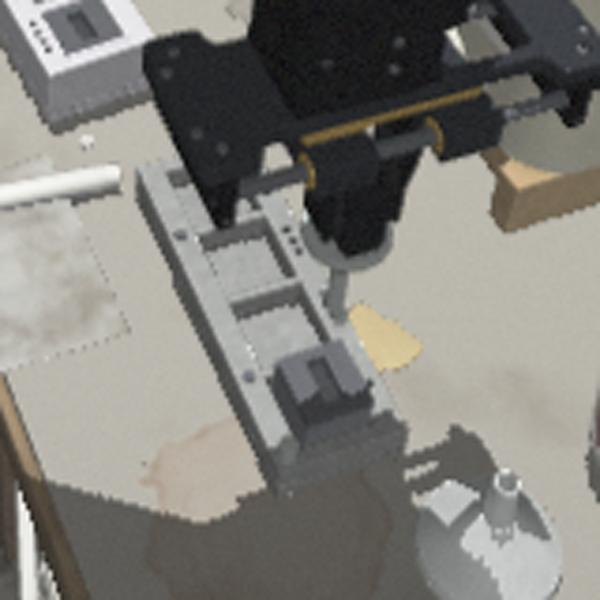

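```bash
python3 -m pendant '[{"translation":[0,1,0],"angular":[0,0,0],"hand":-1},{"translation":[-0.25,2,0],"angular":[0,0,0.5],"hand":-1},{"translation":[-0.25,3,0],"angular":[0,0,0.5],"hand":-1},{"translation":[-0.25,3,0],"angular":[0,0,0.5],"hand":-1},{"translation":[-0.25,3,0],"angular":[0,0,0.5],"hand":-1},{"translation":[-0.25,3,0],"angular":[0,0,0.5],"hand":-1},{"translation":[-0.25,3,0],"angular":[0,0,0.5],"hand":-1},{"translation":[-0.25,3,0],"angular":[0,0,0.5],"hand":-1},{"translation":[-0.25,3,0],"angular":[0,0,0.5],"hand":-1},{"translation":[-0.25,3,0],"angular":[0,0,0.5],"hand":-1},{"translation":[-0.25,2,0],"angular":[0,0,0.5],"hand":-1},{"translation":[-0.25,2,0],"angular":[0,0,0.5],"hand":-1},{"translation":[-0.25,1.2,0],"angular":[0,0,0.3],"hand":-1},{"translation":[0,0.4,0],"angular":[0,0,0],"hand":-1},{"translation":[0,0,0],"angular":[0,0,0],"hand":-1},{"translation":[0,0,0],"angular":[0,0,0],"hand":-1}]'; python3 st.py
```

```text
time: 20.95
ee_pos: [0.4559, -0.0595, 0.2105]
eef_rot: [0.483, 0.516, -0.483, 0.516]
ft_force: [0.4, -0.5, -1.5]
width: 0.0217
t 20.95 pos [ 0.4559 -0.0595  0.2105] yaw_y 3.75 xax [ 1.e-04 -3.e-04 -1.e+00] w 0.0217 F [ 0.39 -0.53 -1.54] T [-0.11  0.04  0.  ] q [-0.2  -0.02  0.22  1.94  0.    1.22  0.09]
```

```bash
python3 -m pendant '[{"translation":[-0.09,0.17,-1],"angular":[0,0,0],"hand":-1},{"translation":[0,0,-2],"angular":[0,0,0],"hand":-1},{"translation":[0,0,-2],"angular":[0,0,0],"hand":-1},{"translation":[0,0,0],"angular":[0,0,0],"hand":-1},{"translation":[0,0,0],"angular":[0,0,0],"hand":-1}]'; python3 st.py
python3 - <<'E'
from ovp import *
snap('side','s9');s=r.read_state()['ee_pos']
ov('pics/s9.png','side',[s[0],s[1]+.0012,s[2]-.1026],np.radians(93.8),'pics/o5.png',W=50,zc=.02)
E
```

```text
time: 21.45
ee_pos: [0.4547, -0.0573, 0.1604]
eef_rot: [0.483, 0.516, -0.484, 0.516]
ft_force: [1.0, 0.1, -2.1]
width: 0.0216
t 21.45 pos [ 0.4547 -0.0573  0.1604] yaw_y 3.78 xax [-9.e-04 -2.e-04 -1.e+00] w 0.0216 F [ 1.03  0.11 -2.05] T [-0.04 -0.03 -0.02] q [-0.19  0.03  0.22  2.   -0.01  1.11  0.1 ]
```

View pics/o5.png

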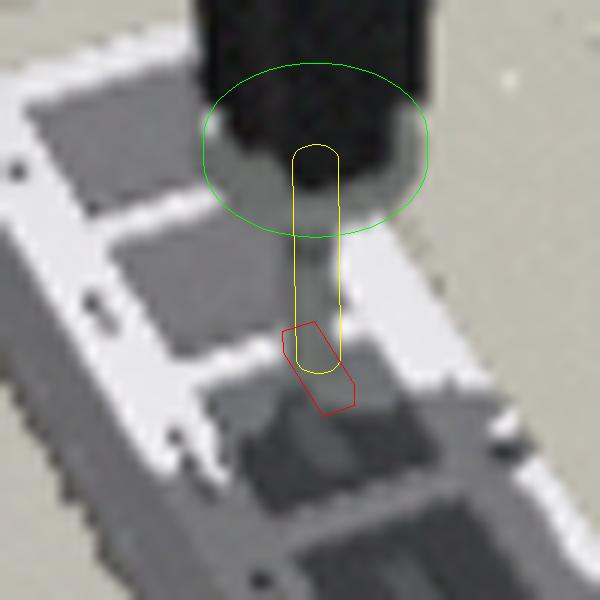

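Aligned over slot 3 and the collar outline matches; insert.

```bash
python3 -m pendant '[{"translation":[0.03,-0.04,0],"angular":[0,0,0],"hand":-1},{"translation":[0,0,-0.6],"angular":[0,0,0],"hand":-1},{"translation":[0,0,-0.4],"angular":[0,0,0],"hand":-1},{"translation":[0,0,-0.4],"angular":[0,0,0],"hand":-1},{"translation":[0,0,-0.3],"angular":[0,0,0],"hand":-1},{"translation":[0,0,0],"angular":[0,0,0],"hand":-1}]'; python3 st.py; python3 -m pendant '[{"translation":[0,0,-0.4],"angular":[0,0,0],"hand":-1},{"translation":[0,0,-0.4],"angular":[0,0,0],"hand":-1},{"translation":[0,0,0],"angular":[0,0,0],"hand":-1}]'; python3 st.py
```

```text
time: 22.1
ee_pos: [0.455, -0.0572, 0.1431]
eef_rot: [0.483, 0.517, -0.483, 0.516]
ft_force: [0.5, 0.1, -2.3]
width: 0.0218
t 22.1 pos [ 0.455  -0.0572  0.1431] yaw_y 3.82 xax [-8.e-04 -0.e+00 -1.e+00] w 0.0218 F [ 0.53  0.08 -2.32] T [-0.09  0.04  0.01] q [-0.19  0.05  0.22  2.02 -0.01  1.07  0.11]
time: 22.4
ee_pos: [0.4549, -0.0573, 0.1349]
eef_rot: [0.483, 0.517, -0.483, 0.516]
ft_force: [0.0, 0.4, -1.9]
width: 0.022
t 22.4 pos [ 0.4549 -0.0573  0.1349] yaw_y 3.82 xax [-9.e-04 -0.e+00 -1.e+00] w 0.022 F [ 0.01  0.39 -1.91] T [-0.1   0.04  0.01] q [-0.19  0.06  0.23  2.03 -0.02  1.05  0.11]
```

```bash
python3 -m pendant '[{"translation":[0,0,-0.4],"angular":[0,0,0],"hand":-1},{"translation":[0,0,-0.4],"angular":[0,0,0],"hand":-1},{"translation":[0,0,0],"angular":[0,0,0],"hand":-1}]'; python3 -m pendant '[{"translation":[-0.01,0.01,0],"angular":[0,0,-4],"hand":-1},{"translation":[-0.01,0.01,0],"angular":[0,0,-8],"hand":-1},{"translation":[-0.01,0.01,0],"angular":[0,0,-8],"hand":-1},{"translation":[-0.01,0.01,0],"angular":[0,0,-8],"hand":-1},{"translation":[-0.01,0.01,0],"angular":[0,0,-8],"hand":-1},{"translation":[-0.01,0.01,0],"angular":[0,0,-8],"hand":-1},{"translation":[-0.01,0.01,0],"angular":[0,0,-8],"hand":-1},{"translation":[-0.01,0.01,0],"angular":[0,0,-8],"hand":-1},{"translation":[-0.01,0.01,0],"angular":[0,0,-8],"hand":-1},{"translation":[-0.01,0.01,0],"angular":[0,0,-8],"hand":-1},{"translation":[-0.01,0.01,0],"angular":[0,0,-8],"hand":-1},{"translation":[-0.01,0.01,0],"angular":[0,0,-6],"hand":-1},{"translation":[0,0,0],"angular":[0,0,0],"hand":-1},{"translation":[0,0,0],"angular":[0,0,0],"hand":-1}]'; python3 st.py
```

```text
time: 22.7
ee_pos: [0.4549, -0.0573, 0.127]
eef_rot: [0.483, 0.517, -0.483, 0.516]
ft_force: [0.0, -1.1, -1.5]
width: 0.0215
time: 24.1
ee_pos: [0.4541, -0.0561, 0.1276]
eef_rot: [0.707, 0.025, -0.707, 0.025]
ft_force: [0.5, 0.1, -1.6]
width: 0.0216
t 24.1 pos [ 0.4541 -0.0561  0.1276] yaw_y -85.99 xax [ 1.e-04 -1.e-04 -1.e+00] w 0.0216 F [ 0.51  0.14 -1.59] T [-0.    0.14 -0.03] q [-0.25  0.07  0.29  2.05 -0.02  1.03 -1.46]
```

```bash
python3 -m pendant '[{"translation":[0,0,0.3],"angular":[0,0,0],"hand":-1},{"translation":[0,0,0.4],"angular":[0,0,0],"hand":-1},{"translation":[0,0,0.4],"angular":[0,0,0],"hand":-1},{"translation":[0,0,0.5],"angular":[0,0,0],"hand":-1},{"translation":[0,0,0.5],"angular":[0,0,0],"hand":-1},{"translation":[0,0,0],"angular":[0,0,0],"hand":-1}]'; python3 st.py;  python3 -m pendant '[{"translation":[0,0,1],"angular":[0,0,0],"hand":-1},{"translation":[0,0,1],"angular":[0,0,0],"hand":-1},{"translation":[0,0,1],"angular":[0,0,0],"hand":-1},{"translation":[0,0,1.5],"angular":[0,0,0],"hand":-1},{"translation":[0,0,1.5],"angular":[0,0,0],"hand":-1},{"translation":[0,0,1],"angular":[0,0,0],"hand":-1},{"translation":[0,0,0],"angular":[0,0,0],"hand":-1},{"translation":[0,0,0],"angular":[0,0,0],"hand":-1}]'; python3 st.py
python3 rk.py rack a2
python3 - <<'E'
import cv2
b=cv2.imread('pics/a2s.png')
cv2.imwrite('pics/c13.png',cv2.resize(b[170:330,230:390],(600,600),interpolation=cv2.INTER_CUBIC))
E
```

```text
time: 24.7
ee_pos: [0.4545, -0.0561, 0.1494]
eef_rot: [0.707, 0.024, -0.706, 0.024]
ft_force: [0.6, -0.2, -3.4]
width: 0.0218
t 24.7 pos [ 0.4545 -0.0561  0.1494] yaw_y -86.17 xax [ 0.0014  0.     -1.    ] w 0.0218 F [ 0.57 -0.19 -3.35] T [-0.04  0.15  0.01] q [-0.25  0.04  0.28  2.02 -0.01  1.08 -1.47]
time: 25.5
ee_pos: [0.454, -0.0561, 0.2184]
eef_rot: [0.707, 0.024, -0.707, 0.024]
ft_force: [0.8, -0.2, -2.8]
width: 0.0219
t 25.5 pos [ 0.454  -0.0561  0.2184] yaw_y -86.18 xax [ 0.e+00 -1.e-04 -1.e+00] w 0.0219 F [ 0.82 -0.2  -2.81] T [-0.05  0.19  0.  ] q [-0.26 -0.03  0.28  1.94  0.01  1.24 -1.49]
rack top [ 0.4872 -0.3115  3.1124] 23.5 t 25.55
[[0.4851, -0.3835], [0.4865, -0.3355], [0.4879, -0.2875], [0.4893, -0.2396]]
rack side [ 0.4873 -0.3108  3.111 ] 25.8 t 25.6
[[0.4851, -0.3828], [0.4866, -0.3348], [0.4881, -0.2868], [0.4895, -0.2389]]
```

View pics/c13.png

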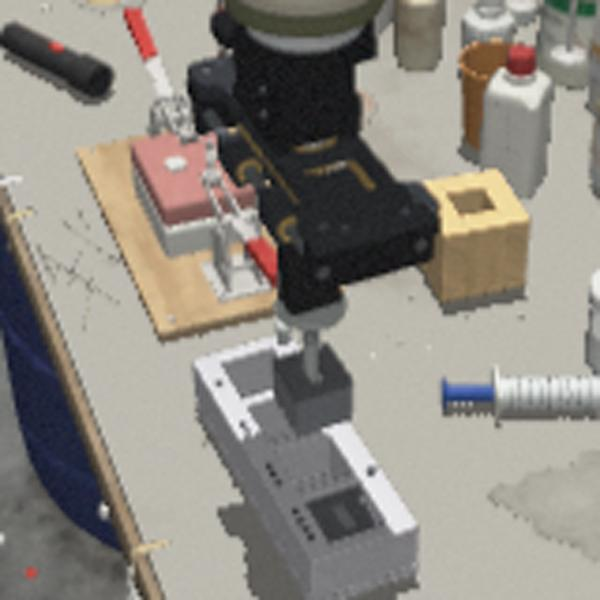

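```bash
python3 -m pendant '[{"translation":[0.3,-1,0],"angular":[0,0,-0.5],"hand":-1},{"translation":[0.3,-2,0],"angular":[0,0,-0.5],"hand":-1},{"translation":[0.3,-2.5,0],"angular":[0,0,-0.5],"hand":-1},{"translation":[0.3,-2.5,0],"angular":[0,0,-0.5],"hand":-1},{"translation":[0.3,-2.5,0],"angular":[0,0,-0.5],"hand":-1},{"translation":[0.3,-2.5,0],"angular":[0,0,-0.5],"hand":-1},{"translation":[0.3,-2.5,0],"angular":[0,0,-0.5],"hand":-1},{"translation":[0.3,-2.5,0],"angular":[0,0,-0.5],"hand":-1},{"translation":[0.3,-2.5,0],"angular":[0,0,-0.5],"hand":-1},{"translation":[0.3,-1.6,0],"angular":[0,0,-0.5],"hand":-1},{"translation":[0.2,-0.8,0],"angular":[0,0,-0.6],"hand":-1},{"translation":[0,-0.2,0],"angular":[0,0,0],"hand":-1},{"translation":[0,0,0],"angular":[0,0,0],"hand":-1},{"translation":[0,0,0],"angular":[0,0,0],"hand":-1},{"translation":[0,0,0],"angular":[0,0,0],"hand":-1}]'; python3 st.py
```

```text
time: 27.1
ee_pos: [0.4863, -0.2861, 0.2187]
eef_rot: [0.707, -0.01, -0.707, -0.011]
ft_force: [-0.3, 0.5, -2.6]
width: 0.0217
t 27.1 pos [ 0.4863 -0.2861  0.2187] yaw_y -91.7 xax [ 2.e-04  4.e-04 -1.e+00] w 0.0217 F [-0.25  0.47 -2.61] T [-0.06  0.2  -0.03] q [ 0.01  0.23  0.51  1.69 -0.12  1.25 -1.05]
```

```bash
python3 -m pendant '[{"translation":[0.08,-0.1,-1],"angular":[0,0,0],"hand":-1},{"translation":[0,0,-2],"angular":[0,0,0],"hand":-1},{"translation":[0,0,-1.5],"angular":[0,0,0],"hand":-1},{"translation":[0,0,-0.8],"angular":[0,0,0],"hand":-1},{"translation":[0,0,0],"angular":[0,0,0],"hand":-1},{"translation":[0,0,0],"angular":[0,0,0],"hand":-1}]'; python3 st.py
python3 - <<'E'
from ov2 import *
snap('side','s10'); s=r.read_state()['ee_pos']
ovplug('pics/s10.png','side',[s[0],s[1],-.03],s[2]-.1026-.027,[.488,-.2872,-.03],.026,.0215,'pics/o6.png')
E
```

```text
time: 27.7
ee_pos: [0.487, -0.2882, 0.1659]
eef_rot: [0.707, -0.011, -0.707, -0.011]
ft_force: [-0.4, -0.7, -2.2]
width: 0.0218
t 27.7 pos [ 0.487  -0.2882  0.1659] yaw_y -91.79 xax [ 3.e-04 -3.e-04 -1.e+00] w 0.0218 F [-0.36 -0.74 -2.23] T [-0.05  0.18 -0.01] q [ 0.03  0.28  0.5   1.75 -0.15  1.15 -1.03]
```

View pics/o6.png

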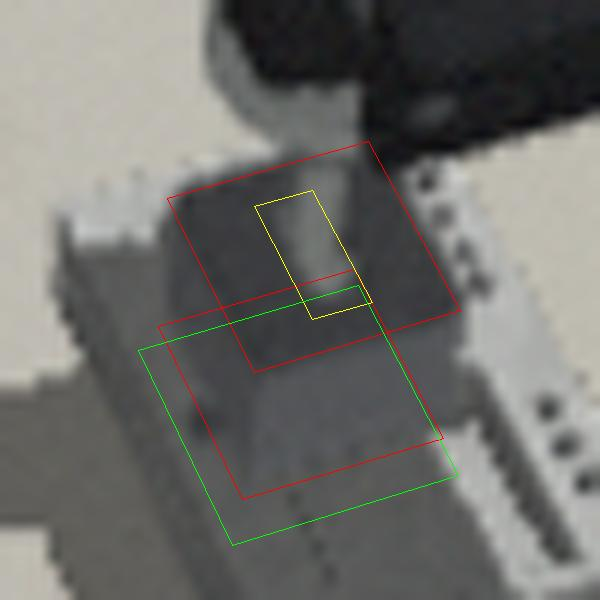

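```bash
python3 -m pendant '[{"translation":[0.03,0.07,-0.5],"angular":[0,0,0],"hand":-1},{"translation":[0,0,-0.4],"angular":[0,0,0],"hand":-1},{"translation":[0,0,-0.4],"angular":[0,0,0],"hand":-1},{"translation":[0,0,-0.3],"angular":[0,0,0],"hand":-1},{"translation":[0,0,-0.3],"angular":[0,0,0],"hand":-1},{"translation":[0,0,0],"angular":[0,0,0],"hand":-1}]'; python3 -m pendant '[{"translation":[0,0,-0.3],"angular":[0,0,0],"hand":-1},{"translation":[0,0,-0.3],"angular":[0,0,0],"hand":-1},{"translation":[0,0,-0.3],"angular":[0,0,0],"hand":-1},{"translation":[0,0,-0.3],"angular":[0,0,0],"hand":-1},{"translation":[0,0,-0.3],"angular":[0,0,0],"hand":-1},{"translation":[0,0,0],"angular":[0,0,0],"hand":-1}]'; python3 st.py
python3 - <<'E'
from ov2 import *
snap('side','s11'); s=r.read_state()['ee_pos']
ovplug('pics/s11.png','side',[s[0],s[1],-.03],.01,[.488,-.2872,-.03],.026,.0215,'pics/o7.png')
E
```

```text
time: 28.35
ee_pos: [0.487, -0.2873, 0.1462]
eef_rot: [-0.707, 0.011, 0.707, 0.011]
ft_force: [0.4, 0.5, -1.7]
width: 0.0221
time: 28.95
ee_pos: [0.4886, -0.288, 0.134]
eef_rot: [0.708, -0.011, -0.706, -0.011]
ft_force: [-3.0, 2.8, 17.6]
width: 0.0215
t 28.95 pos [ 0.4886 -0.288   0.134 ] yaw_y -91.78 xax [ 3.8e-03 -8.0e-04 -1.0e+00] w 0.0215 F [-2.96  2.76 17.63] T [0.72 0.97 0.04] q [ 0.04  0.31  0.49  1.78 -0.17  1.08 -1.01]
```

View pics/o7.png

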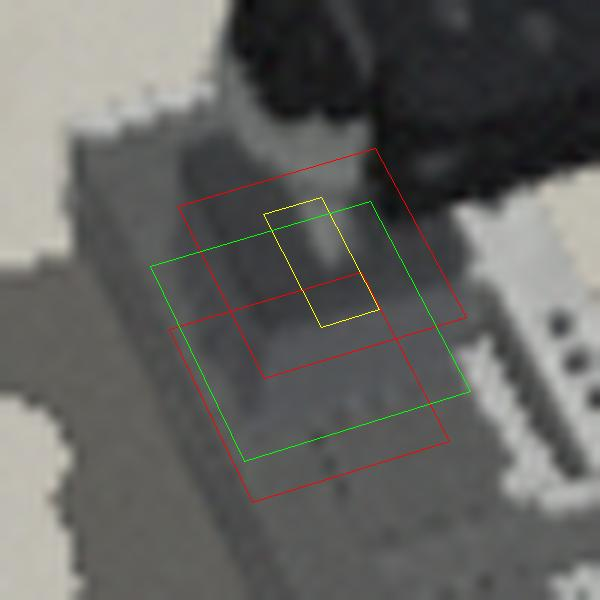

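```bash
python3 -m pendant '[{"translation":[-0.1,0,0.5],"angular":[0,0,0],"hand":-1},{"translation":[0,0,0.8],"angular":[0,0,0],"hand":-1},{"translation":[0,0,1.0],"angular":[0,0,0],"hand":-1},{"translation":[0,0,1.0],"angular":[0,0,0],"hand":-1},{"translation":[0,0,0],"angular":[0,0,0],"hand":-1},{"translation":[0,0,0],"angular":[0,0,0],"hand":-1}]'; python3 st.py; python3 rk.py rack a3 
python3 - <<'E'
from ov2 import *
import shutil; s=r.read_state()['ee_pos']
ovplug('pics/a3s.png','side',[s[0],s[1],-.03],s[2]-.1026-.027,[.488,-.2872,-.03],.026,.0215,'pics/o8.png',W=66,K=9)
E
```

```text
time: 29.6
ee_pos: [0.4862, -0.2874, 0.1646]
eef_rot: [0.707, -0.011, -0.707, -0.011]
ft_force: [0.5, 0.3, -3.4]
width: 0.0219
t 29.6 pos [ 0.4862 -0.2874  0.1646] yaw_y -91.78 xax [ 2.e-04 -1.e-04 -1.e+00] w 0.0219 F [ 0.48  0.34 -3.38] T [-0.02  0.14 -0.05] q [ 0.03  0.28  0.5   1.75 -0.14  1.15 -1.03]
rack top [ 0.4974 -0.3206  3.0602] 4.0 t 29.65
[[0.4916, -0.3923], [0.4955, -0.3445], [0.4994, -0.2966], [0.5033, -0.2488]]
rack side [ 0.4997 -0.334   3.1036] 10.0 t 29.7
[[0.497, -0.4059], [0.4988, -0.3579], [0.5006, -0.31], [0.5024, -0.262]]
```

View pics/o8.png

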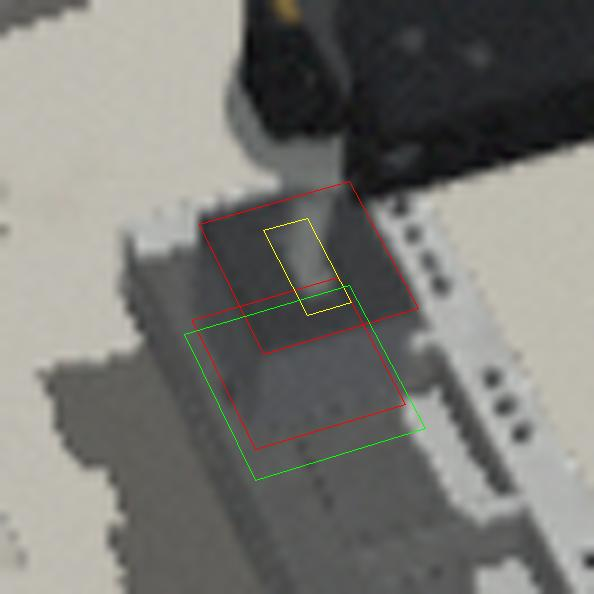

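```bash
cat > ovr.py <<'E'
from fit import *
import sys
def ovr(img,n,q,out,kind='rack',K=4,m=25):
    im=cv2.imread(img); S=model(kind); P=np.vstack([proj(n,place([a,b],q)) for a,b,_ in S])
    u0,v0=(P.min(0)-m).astype(int); u1,v1=(P.max(0)+m).astype(int); v1=min(v1,479)
    c=cv2.resize(im[v0:v1,u0:u1],None,fx=K,fy=K,interpolation=cv2.INTER_CUBIC)
    for a,b,_ in S:
        p=((proj(n,place([a,b],q))-[u0,v0]+.5)*K).astype(int); cv2.line(c,tuple(map(int,p[0])),tuple(map(int,p[1])),(0,255,0),1)
    cv2.imwrite(out,c)
if __name__=='__main__':
    ovr('pics/a3s.png','side',[.4873,-.3111,3.1118],'pics/o9.png')
    ovr('pics/a3t.png','top',[.4873,-.3111,3.1118],'pics/o10.png',K=5)
E
python3 ovr.py
```

```text
(no output)
```

View pics/o9.png

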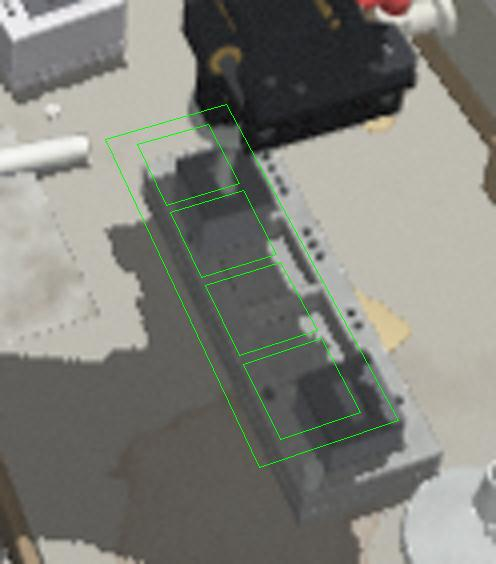

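View pics/o10.png

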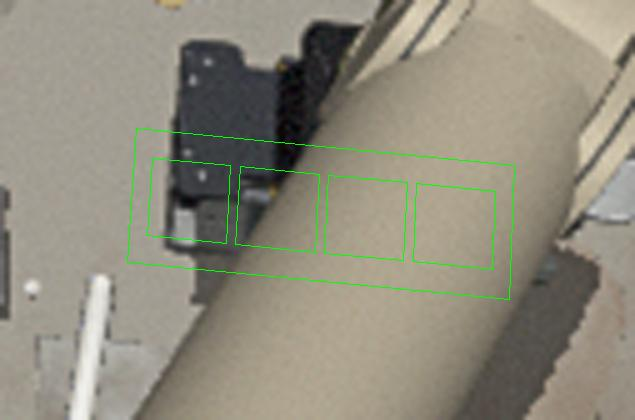

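```bash
python3 -m pendant '[{"translation":[0,0,1],"angular":[0,0,0],"hand":-1},{"translation":[0,0,2],"angular":[0,0,0],"hand":-1},{"translation":[0,0,2],"angular":[0,0,0],"hand":-1},{"translation":[0,2,0.5],"angular":[0,0,0],"hand":-1},{"translation":[0,3,0],"angular":[0,0,0],"hand":-1},{"translation":[0,3,0],"angular":[0,0,0],"hand":-1},{"translation":[0,3,0],"angular":[0,0,0],"hand":-1},{"translation":[0,3,0],"angular":[0,0,0],"hand":-1},{"translation":[0,3,0],"angular":[0,0,0],"hand":-1},{"translation":[0,3,0],"angular":[0,0,0],"hand":-1},{"translation":[0,2,0],"angular":[0,0,0],"hand":-1},{"translation":[0,0,0],"angular":[0,0,0],"hand":-1},{"translation":[0,0,0],"angular":[0,0,0],"hand":-1}]'; python3 st.py; python3 rk.py rack a4 ; sed -i "s/'rack':\[[^]]*\]/'rack':[.500,-.336,3.10]/" rk.py; python3 rk.py rack a5;
```

```text
time: 31.0
ee_pos: [0.4862, -0.0675, 0.22]
eef_rot: [0.707, -0.011, -0.707, -0.011]
ft_force: [0.5, 0.1, -4.0]
width: 0.0215
t 31.0 pos [ 0.4862 -0.0675  0.22  ] yaw_y -91.76 xax [ 3.e-04 -4.e-04 -1.e+00] w 0.0215 F [ 0.45  0.09 -4.03] T [-0.09  0.2  -0.02] q [-0.27  0.04  0.33  1.86 -0.01  1.24 -1.54]
rack top [ 0.4994 -0.3347  3.1076] 24.0 t 31.05
[[0.497, -0.4066], [0.4986, -0.3587], [0.5002, -0.3107], [0.5019, -0.2627]]
rack side [ 0.4996 -0.334   3.1074] 25.9 t 31.1
[[0.4972, -0.4059], [0.4988, -0.358], [0.5005, -0.31], [0.5021, -0.262]]
rack top [ 0.4994 -0.3347  3.1078] 24.0 t 31.15
[[0.497, -0.4067], [0.4986, -0.3587], [0.5002, -0.3107], [0.5019, -0.2627]]
rack side [ 0.4996 -0.334   3.1077] 25.9 t 31.2
[[0.4972, -0.406], [0.4988, -0.358], [0.5004, -0.31], [0.5021, -0.262]]
```

```bash
python3 - <<'E'
from ovr import *
ovr('pics/a5s.png','side',[.4995,-.3344,3.1077],'pics/o11.png',K=5,m=15)
ovr('pics/a5t.png','top',[.4995,-.3344,3.1077],'pics/o12.png',K=6,m=12)
E
```

View pics/o11.png

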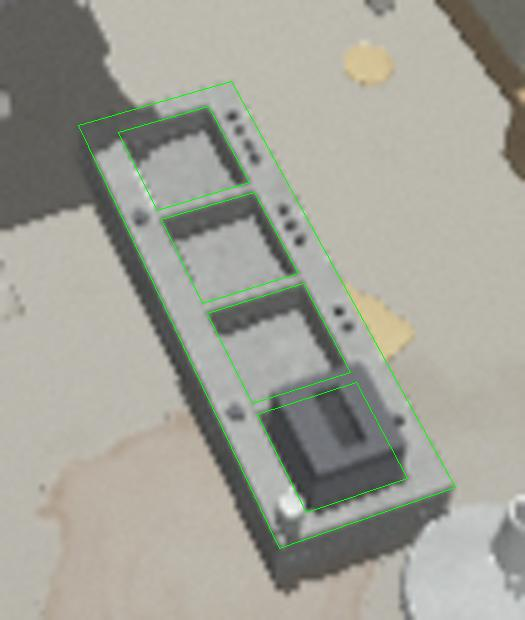

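View pics/a5s.png

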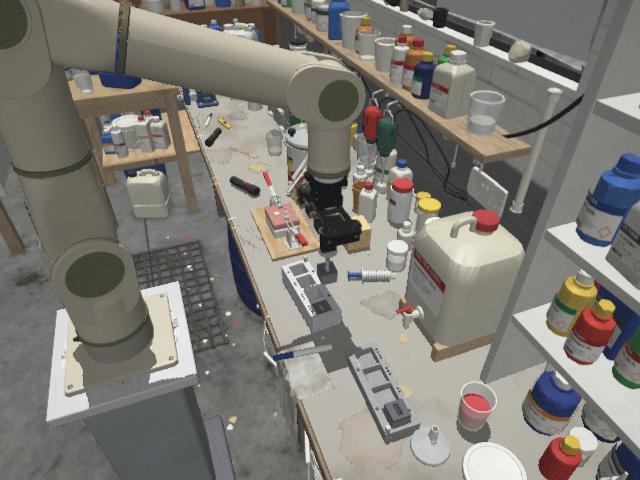

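```bash
python3 - <<'E'
from ov2 import *
s=r.read_state()['ee_pos']
ovplug('pics/a5s.png','side',[s[0],s[1],-.03],s[2]-.1026-.027,[.488,-.2872,-.03],.026,.0215,'pics/o13.png')
ov('pics/a5s.png','side',[s[0],s[1],s[2]-.1026],np.radians(-1.76),'pics/o14.png',W=50,zc=.03)
a=cv2.imread('pics/o13.png');b=cv2.imread('pics/o14.png'); cv2.imwrite('pics/o15.png',cv2.resize(np.hstack([a,b]),(800,400)))
E
```

```text
(no output)
```

View pics/o15.png

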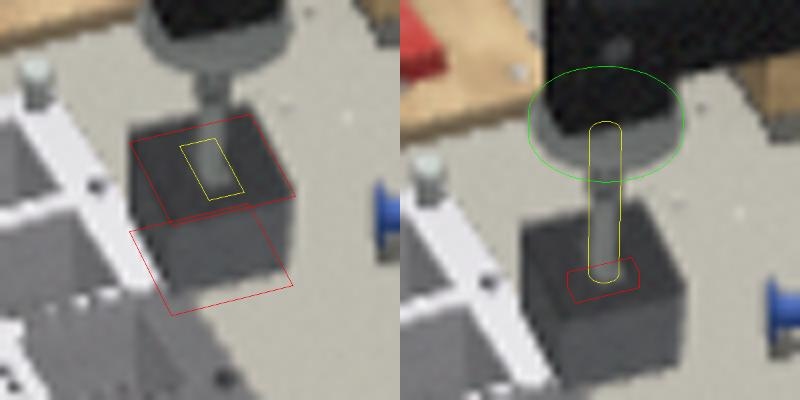

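```bash
python3 - <<'E'
from ov2 import *
ovplug('pics/a2s.png','side',[.4540,-.0561,np.radians(3.8)],.2184-.1296,[.488,-.2872,-.03],.026,.0215,'pics/o13.png')
ov('pics/a2s.png','side',[.454,-.0561,.2184-.1026],np.radians(3.8),'pics/o14.png',W=50,zc=.03)
a=cv2.imread('pics/o13.png');b=cv2.imread('pics/o14.png'); cv2.imwrite('pics/o16.png',cv2.resize(np.hstack([a,b]),(800,400)))
print(proj('side',[.4862,-.0675,.15])-proj('side',[.4862,-.0675,.14]))
print(proj('side',[.4862,-.0675,.15])-proj('side',[.4862,-.0775,.15]))
E
```

```text
[[ 0.04273016 -3.24615448]]
[[-1.60715112 -2.67901116]]
```

View pics/o16.png

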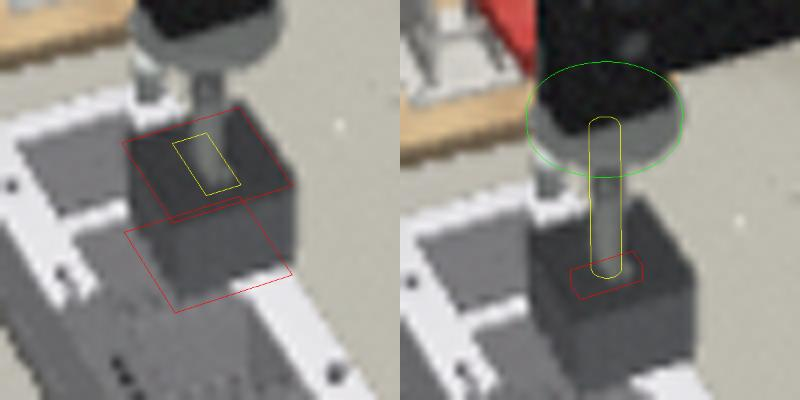

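```bash
python3 - <<'E'
from h import *
b=cv2.imread('pics/a5s.png');a=cv2.imread('pics/a5t.png')
cv2.imwrite('pics/tap.png',np.hstack([cv2.resize(b[290:350,385:445],(400,400),interpolation=cv2.INTER_CUBIC),cv2.resize(a[200:250,405:455],(400,400),interpolation=cv2.INTER_CUBIC)]))
E
```

```text
(no output)
```

View pics/tap.png

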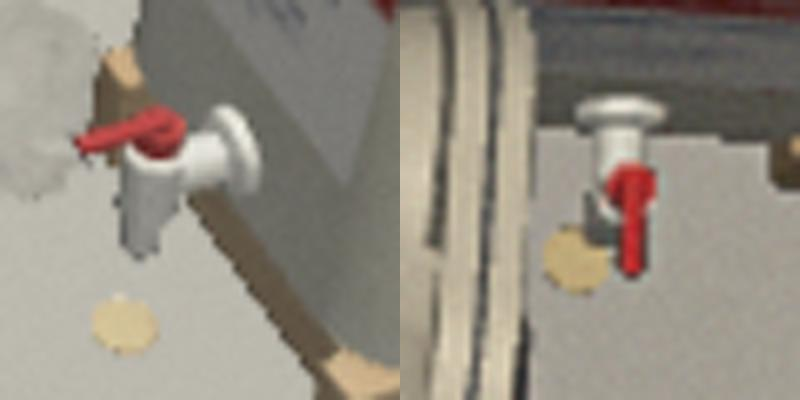

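```bash
python3 - <<'E'
from h import *
P=[]
for n in('top','side'):
    K,rv,t=cam(n); P.append(K@np.c_[cv2.Rodrigues(rv)[0],t])
X=cv2.triangulatePoints(P[0],P[1],np.array([[434.],[233.7]]),np.array([[397.],[312.2]])); X=(X[:3]/X[3]).ravel(); print(X,proj('top',X),proj('side',X))
E
```

```text
[ 0.5846374  -0.23135294  0.10452751] [[434.03199019 233.61077596]] [[396.81057293 312.25317845]]
```

```bash
python3 -m pendant '[{"translation":[0.1,-1,0],"angular":[0,0,0],"hand":-1},{"translation":[0.1,-2,0],"angular":[0,0,0],"hand":-1},{"translation":[0.1,-2.5,0],"angular":[0,0,0],"hand":-1},{"translation":[0.1,-2.5,0],"angular":[0,0,0],"hand":-1},{"translation":[0.1,-2.5,0],"angular":[0,0,0],"hand":-1},{"translation":[0.1,-2.5,0],"angular":[0,0,0],"hand":-1},{"translation":[0.1,-2.5,0],"angular":[0,0,0],"hand":-1},{"translation":[0.1,-2.5,0],"angular":[0,0,0],"hand":-1},{"translation":[0.2,-2.5,0],"angular":[0,0,0],"hand":-1},{"translation":[0.2,-2,0],"angular":[0,0,0],"hand":-1},{"translation":[0.2,-1.2,0],"angular":[0,0,0],"hand":-1},{"translation":[0,-0.6,0],"angular":[0,0,0],"hand":-1},{"translation":[0,0,0],"angular":[0,0,0],"hand":-1},{"translation":[0,0,0],"angular":[0,0,0],"hand":-1},{"translation":[0,0,0],"angular":[0,0,0],"hand":-1}]'; python3 st.py
```

```text
time: 32.7
ee_pos: [0.5004, -0.3094, 0.2196]
eef_rot: [0.707, -0.01, -0.707, -0.011]
ft_force: [0.1, -0.3, -3.3]
width: 0.0218
t 32.7 pos [ 0.5004 -0.3094  0.2196] yaw_y -91.7 xax [ 2.e-04  4.e-04 -1.e+00] w 0.0218 F [ 0.09 -0.27 -3.27] T [-0.03  0.11  0.04] q [ 0.04  0.29  0.53  1.63 -0.15  1.27 -1.01]
```

```bash
python3 -m pendant '[{"translation":[0,0,-1],"angular":[0,0,0],"hand":-1},{"translation":[0,0,-2],"angular":[0,0,0],"hand":-1},{"translation":[0,0,-1.7],"angular":[0,0,0],"hand":-1},{"translation":[0,0,-0.9],"angular":[0,0,0],"hand":-1},{"translation":[0,0,0],"angular":[0,0,0],"hand":-1},{"translation":[0,0,0],"angular":[0,0,0],"hand":-1}]'; python3 st.py
python3 - <<'E'
from ov2 import *
snap('side','s12'); s=r.read_state()['ee_pos']
ovplug('pics/s12.png','side',[s[0],s[1],-.032],s[2]-.0996-.027,[.5003,-.3103,-.032],.026,.0215,'pics/o17.png')
from ovr import ovr
ovr('pics/s12.png','side',[.4995,-.3344,3.1077],'pics/o18.png',K=5,m=15)
E
```

```text
time: 33.3
ee_pos: [0.5004, -0.3104, 0.164]
eef_rot: [0.707, -0.011, -0.707, -0.011]
ft_force: [-0.1, 0.2, -4.1]
width: 0.0215
t 33.3 pos [ 0.5004 -0.3104  0.164 ] yaw_y -91.78 xax [ 4.e-04 -3.e-04 -1.e+00] w 0.0215 F [-0.07  0.18 -4.09] T [-0.04  0.07  0.01] q [ 0.06  0.33  0.51  1.69 -0.18  1.16 -0.98]
```

View pics/o17.png

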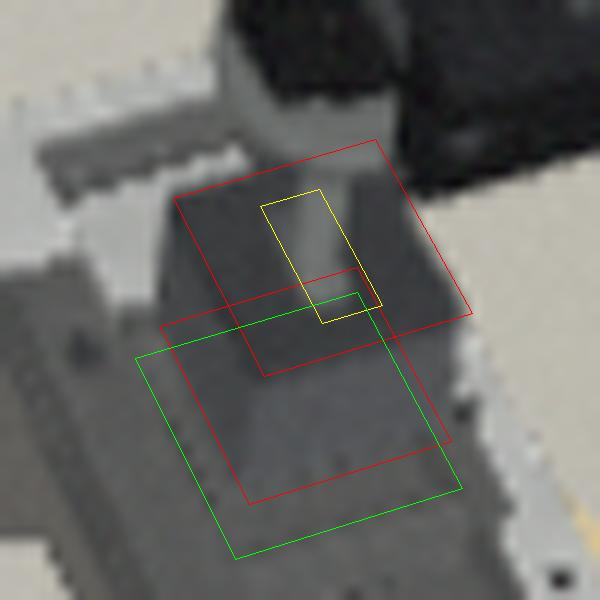

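View pics/o18.png

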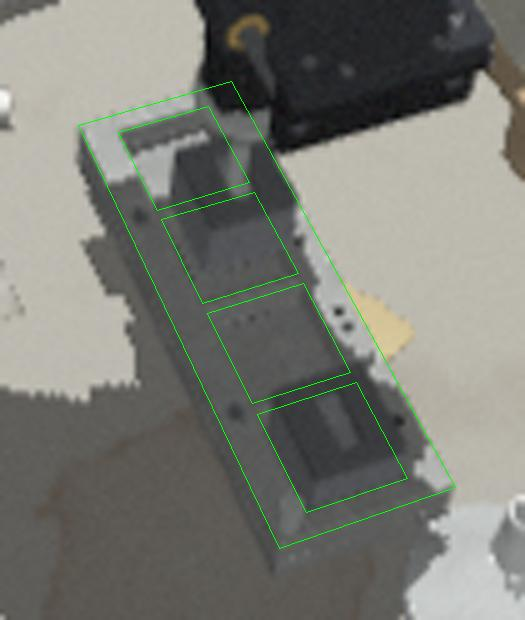

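```bash
python3 -m pendant '[{"translation":[0.08,0,-0.5],"angular":[0,0,0],"hand":-1},{"translation":[0,0,-0.4],"angular":[0,0,0],"hand":-1},{"translation":[0,0,-0.4],"angular":[0,0,0],"hand":-1},{"translation":[0,0,-0.3],"angular":[0,0,0],"hand":-1},{"translation":[0,0,-0.3],"angular":[0,0,0],"hand":-1},{"translation":[0,0,0],"angular":[0,0,0],"hand":-1}]'; python3 st.py; python3 -m pendant '[{"translation":[0,0,-0.3],"angular":[0,0,0],"hand":-1},{"translation":[0,0,-0.3],"angular":[0,0,0],"hand":-1},{"translation":[0,0,-0.2],"angular":[0,0,0],"hand":-1},{"translation":[0,0,0],"angular":[0,0,0],"hand":-1}]'; python3 st.py
python3 - <<'E'
from ov2 import *
snap('side','s13'); s=r.read_state()['ee_pos']
ovplug('pics/s13.png','side',[s[0],s[1],-.032],.01,[.5003,-.3103,-.032],.026,.0215,'pics/o19.png')
E
```

```text
time: 33.95
ee_pos: [0.5007, -0.3102, 0.1441]
eef_rot: [-0.707, 0.011, 0.707, 0.011]
ft_force: [-0.0, 0.3, -3.0]
width: 0.0215
t 33.95 pos [ 0.5007 -0.3102  0.1441] yaw_y -91.78 xax [-7.e-04  2.e-04 -1.e+00] w 0.0215 F [-0.05  0.29 -3.  ] T [-0.04  0.14 -0.03] q [ 0.06  0.36  0.51  1.71 -0.19  1.12 -0.98]
time: 34.35
ee_pos: [0.5009, -0.3103, 0.1363]
eef_rot: [-0.707, 0.011, 0.707, 0.011]
ft_force: [-0.2, 0.2, -3.6]
width: 0.0213
t 34.35 pos [ 0.5009 -0.3103  0.1363] yaw_y -91.78 xax [-3.e-04  1.e-04 -1.e+00] w 0.0213 F [-0.16  0.19 -3.58] T [-0.02  0.12 -0.03] q [ 0.06  0.36  0.51  1.72 -0.19  1.11 -0.97]
```

View pics/o19.png

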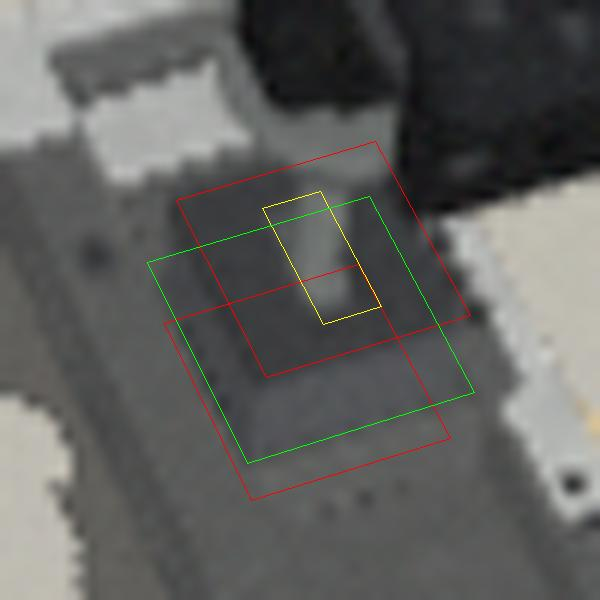

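Plug 3 is in the pocket (sides only show above the rim). Lower on and unscrew.

```bash
python3 -m pendant '[{"translation":[0,0,-0.3],"angular":[0,0,0],"hand":-1},{"translation":[0,0,-0.3],"angular":[0,0,0],"hand":-1},{"translation":[0,0,0],"angular":[0,0,0],"hand":-1}]'; python3 st.py; python3 -m pendant '[{"translation":[0,0,-0.3],"angular":[0,0,0],"hand":-1},{"translation":[0,0,-0.2],"angular":[0,0,0],"hand":-1},{"translation":[0,0,0],"angular":[0,0,0],"hand":-1}]'; python3 st.py
```

```text
time: 34.7
ee_pos: [0.5008, -0.3102, 0.1301]
eef_rot: [-0.707, 0.011, 0.707, 0.011]
ft_force: [0.7, 0.5, -1.9]
width: 0.0216
t 34.7 pos [ 0.5008 -0.3102  0.1301] yaw_y -91.78 xax [-6.e-04  1.e-04 -1.e+00] w 0.0216 F [ 0.66  0.53 -1.93] T [-0.01  0.19 -0.  ] q [ 0.07  0.37  0.5   1.72 -0.2   1.1  -0.97]
time: 35.0
ee_pos: [0.5008, -0.3102, 0.1252]
eef_rot: [-0.707, 0.011, 0.707, 0.011]
ft_force: [0.6, 0.4, -2.3]
width: 0.0216
t 35.0 pos [ 0.5008 -0.3102  0.1252] yaw_y -91.78 xax [-5.e-04  1.e-04 -1.e+00] w 0.0216 F [ 0.58  0.41 -2.3 ] T [-0.06  0.17  0.04] q [ 0.07  0.38  0.5   1.73 -0.2   1.09 -0.97]
```

```bash
python3 -m pendant '[{"translation":[0,0,0],"angular":[0,0,4],"hand":-1},{"translation":[0,0,0],"angular":[0,0,8],"hand":-1},{"translation":[0,0,0],"angular":[0,0,8],"hand":-1},{"translation":[0,0,0],"angular":[0,0,8],"hand":-1},{"translation":[0,0,0],"angular":[0,0,8],"hand":-1},{"translation":[0,0,0],"angular":[0,0,8],"hand":-1},{"translation":[0,0,0],"angular":[0,0,8],"hand":-1},{"translation":[0,0,0],"angular":[0,0,8],"hand":-1},{"translation":[0,0,0],"angular":[0,0,8],"hand":-1},{"translation":[0,0,0],"angular":[0,0,8],"hand":-1},{"translation":[0,0,0],"angular":[0,0,8],"hand":-1},{"translation":[0,0,0],"angular":[0,0,6],"hand":-1},{"translation":[0,0,0],"angular":[0,0,0],"hand":-1},{"translation":[0,0,0],"angular":[0,0,0],"hand":-1}]'; python3 st.py
```

```text
time: 36.4
ee_pos: [0.5009, -0.3105, 0.1256]
eef_rot: [0.509, 0.491, -0.509, 0.491]
ft_force: [0.6, -0.8, -2.4]
width: 0.0217
t 36.4 pos [ 0.5009 -0.3105  0.1256] yaw_y -1.98 xax [ 2.e-04  1.e-04 -1.e+00] w 0.0217 F [ 0.6  -0.82 -2.43] T [-0.12  0.06  0.02] q [ 0.28  0.35  0.24  1.72 -0.09  1.09  0.51]
```

```bash
python3 -m pendant '[{"translation":[0,0,0.4],"angular":[0,0,0],"hand":-1},{"translation":[0,0,0.4],"angular":[0,0,0],"hand":-1},{"translation":[0,0,0.4],"angular":[0,0,0],"hand":-1},{"translation":[0,0,0.4],"angular":[0,0,0],"hand":-1},{"translation":[0,0,0],"angular":[0,0,0],"hand":-1}]'; python3 st.py
```

```text
time: 36.9
ee_pos: [0.5013, -0.3106, 0.1424]
eef_rot: [0.508, 0.492, -0.508, 0.493]
ft_force: [-0.1, -0.2, -1.2]
width: 0.022
t 36.9 pos [ 0.5013 -0.3106  0.1424] yaw_y -1.8 xax [ 1.2e-03 -5.0e-04 -1.0e+00] w 0.022 F [-0.09 -0.24 -1.22] T [-0.05  0.06  0.03] q [ 0.28  0.33  0.24  1.7  -0.09  1.12  0.51]
```

```bash
python3 -m pendant '[{"translation":[0,0,0.6],"angular":[0,0,0],"hand":-1},{"translation":[0,0,1],"angular":[0,0,0],"hand":-1},{"translation":[0,0,2],"angular":[0,0,0],"hand":-1},{"translation":[0,0,2],"angular":[0,0,0],"hand":-1},{"translation":[0,0,1.3],"angular":[0,0,0],"hand":-1},{"translation":[0,0,0],"angular":[0,0,0],"hand":-1},{"translation":[0,0,0],"angular":[0,0,0],"hand":-1},{"translation":[0,0,0],"angular":[0,0,0],"hand":-1}]'; python3 st.py
python3 - <<'E'
from h import *
snap('side','s14')
b=cv2.imread('pics/s14.png')
cv2.imwrite('pics/c14.png',cv2.resize(b[300:460,300:460],(600,600),interpolation=cv2.INTER_CUBIC))
E
```

```text
time: 37.7
ee_pos: [0.5005, -0.3101, 0.2095]
eef_rot: [-0.508, -0.493, 0.508, -0.492]
ft_force: [0.1, -0.4, -1.5]
width: 0.0219
t 37.7 pos [ 0.5005 -0.3101  0.2095] yaw_y -1.78 xax [-1.5e-03  7.0e-04 -1.0e+00] w 0.0219 F [ 0.13 -0.4  -1.5 ] T [-0.12 -0.03 -0.  ] q [ 0.27  0.28  0.25  1.63 -0.07  1.25  0.5 ]
```

View pics/c14.png

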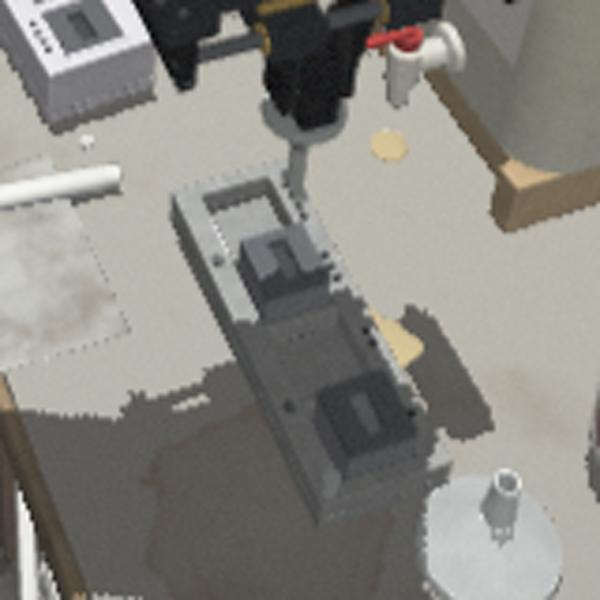

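```bash
python3 -m pendant '[{"translation":[-0.4,1,0],"angular":[0,0,0.5],"hand":-1},{"translation":[-0.4,2,0],"angular":[0,0,0.5],"hand":-1},{"translation":[-0.4,2.5,0],"angular":[0,0,0.5],"hand":-1},{"translation":[-0.4,2.5,0],"angular":[0,0,0.5],"hand":-1},{"translation":[-0.4,2.5,0],"angular":[0,0,0.5],"hand":-1},{"translation":[-0.4,2.5,0],"angular":[0,0,0.5],"hand":-1},{"translation":[-0.4,2.5,0],"angular":[0,0,0.6],"hand":-1},{"translation":[-0.4,2,0],"angular":[0,0,0.5],"hand":-1},{"translation":[-0.4,1.5,0],"angular":[0,0,0.5],"hand":-1},{"translation":[-0.4,1,0],"angular":[0,0,0.5],"hand":-1},{"translation":[-0.2,0.5,0],"angular":[0,0,0.5],"hand":-1},{"translation":[0,0,0],"angular":[0,0,0],"hand":-1},{"translation":[0,0,0],"angular":[0,0,0],"hand":-1},{"translation":[0,0,0],"angular":[0,0,0],"hand":-1}]'; python3 st.py
```

```text
time: 39.15
ee_pos: [0.459, -0.1062, 0.2105]
eef_rot: [0.483, 0.516, -0.483, 0.516]
ft_force: [-0.5, -0.1, -1.3]
width: 0.0216
t 39.15 pos [ 0.459  -0.1062  0.2105] yaw_y 3.74 xax [ 1.e-04 -2.e-04 -1.e+00] w 0.0216 F [-0.46 -0.12 -1.34] T [-0.06  0.09  0.01] q [ 0.05  0.02  0.08  1.91 -0.    1.22  0.2 ]
```

```bash
python3 -m pendant '[{"translation":[-0.05,0.04,-1.2],"angular":[0,0,0],"hand":-1},{"translation":[0,0,-2],"angular":[0,0,0],"hand":-1},{"translation":[0,0,-2],"angular":[0,0,0],"hand":-1},{"translation":[0,0,0],"angular":[0,0,0],"hand":-1},{"translation":[0,0,0],"angular":[0,0,0],"hand":-1}]'; python3 st.py
python3 - <<'E'
from ovp import *
snap('side','s15');s=r.read_state()['ee_pos']
ov('pics/s15.png','side',[s[0],s[1]+.0007,s[2]-.0996],np.radians(93.8),'pics/o20.png',W=50,zc=.02)
E
```

```text
time: 39.65
ee_pos: [0.4582, -0.1051, 0.1583]
eef_rot: [0.483, 0.517, -0.483, 0.516]
ft_force: [0.3, 0.3, -1.5]
width: 0.0218
t 39.65 pos [ 0.4582 -0.1051  0.1583] yaw_y 3.8 xax [-1.e-03  1.e-04 -1.e+00] w 0.0218 F [ 0.35  0.31 -1.54] T [-0.13  0.02 -0.  ] q [ 0.05  0.07  0.08  1.97 -0.01  1.1   0.2 ]
```

View pics/o20.png

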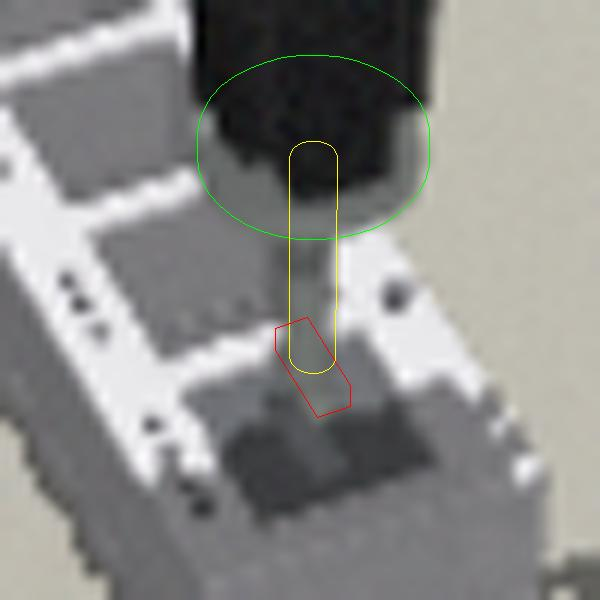

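```bash
python3 -m pendant '[{"translation":[0,0,-0.6],"angular":[0,0,0],"hand":-1},{"translation":[0,0,-0.4],"angular":[0,0,0],"hand":-1},{"translation":[0,0,-0.4],"angular":[0,0,0],"hand":-1},{"translation":[0,0,-0.3],"angular":[0,0,0],"hand":-1},{"translation":[0,0,0],"angular":[0,0,0],"hand":-1}]'; python3 st.py; python3 -m pendant '[{"translation":[0,0,-0.4],"angular":[0,0,0],"hand":-1},{"translation":[0,0,-0.4],"angular":[0,0,0],"hand":-1},{"translation":[0,0,0],"angular":[0,0,0],"hand":-1}]'; python3 st.py
```

```text
time: 40.2
ee_pos: [0.4582, -0.1049, 0.1411]
eef_rot: [0.483, 0.517, -0.483, 0.516]
ft_force: [-0.4, 0.4, -1.9]
width: 0.0212
t 40.2 pos [ 0.4582 -0.1049  0.1411] yaw_y 3.82 xax [-6.e-04  1.e-04 -1.e+00] w 0.0212 F [-0.37  0.45 -1.91] T [-0.09  0.01  0.01] q [ 0.05  0.08  0.08  1.99 -0.01  1.07  0.2 ]
time: 40.5
ee_pos: [0.4581, -0.1049, 0.133]
eef_rot: [0.483, 0.517, -0.483, 0.516]
ft_force: [0.5, 0.6, -2.3]
width: 0.0217
t 40.5 pos [ 0.4581 -0.1049  0.133 ] yaw_y 3.82 xax [-8.e-04  1.e-04 -1.e+00] w 0.0217 F [ 0.47  0.61 -2.29] T [-0.02  0.06  0.02] q [ 0.05  0.09  0.08  2.   -0.01  1.05  0.2 ]
```

Free in the slot. Down 8 mm more, quarter turn.

```bash
python3 -m pendant '[{"translation":[0,0,-0.4],"angular":[0,0,0],"hand":-1},{"translation":[0,0,-0.4],"angular":[0,0,0],"hand":-1},{"translation":[0,0,0],"angular":[0,0,0],"hand":-1}]'; python3 -m pendant '[{"translation":[0,0,0],"angular":[0,0,-4],"hand":-1},{"translation":[0,0,0],"angular":[0,0,-8],"hand":-1},{"translation":[0,0,0],"angular":[0,0,-8],"hand":-1},{"translation":[0,0,0],"angular":[0,0,-8],"hand":-1},{"translation":[0,0,0],"angular":[0,0,-8],"hand":-1},{"translation":[0,0,0],"angular":[0,0,-8],"hand":-1},{"translation":[0,0,0],"angular":[0,0,-8],"hand":-1},{"translation":[0,0,0],"angular":[0,0,-8],"hand":-1},{"translation":[0,0,0],"angular":[0,0,-8],"hand":-1},{"translation":[0,0,0],"angular":[0,0,-8],"hand":-1},{"translation":[0,0,0],"angular":[0,0,-8],"hand":-1},{"translation":[0,0,0],"angular":[0,0,-6],"hand":-1},{"translation":[0,0,0],"angular":[0,0,0],"hand":-1},{"translation":[0,0,0],"angular":[0,0,0],"hand":-1}]'; python3 st.py; python3 -m pendant '[{"translation":[0,0,0.3],"angular":[0,0,0],"hand":-1},{"translation":[0,0,0.4],"angular":[0,0,0],"hand":-1},{"translation":[0,0,0.4],"angular":[0,0,0],"hand":-1},{"translation":[0,0,0.5],"angular":[0,0,0],"hand":-1},{"translation":[0,0,0.5],"angular":[0,0,0],"hand":-1},{"translation":[0,0,0],"angular":[0,0,0],"hand":-1}]'; python3 st.py
```

```text
time: 40.8
ee_pos: [0.4581, -0.1049, 0.1249]
eef_rot: [0.483, 0.517, -0.483, 0.516]
ft_force: [-0.2, -0.8, -2.8]
width: 0.0216
time: 42.2
ee_pos: [0.4585, -0.1049, 0.1256]
eef_rot: [0.707, 0.025, -0.707, 0.025]
ft_force: [0.0, 0.7, -2.0]
width: 0.0215
t 42.2 pos [ 0.4585 -0.1049  0.1256] yaw_y -85.99 xax [ 1.e-04 -1.e-04 -1.e+00] w 0.0215 F [ 0.03  0.68 -1.99] T [-0.15  0.13  0.01] q [-0.03  0.1   0.17  2.01 -0.02  1.03 -1.36]
time: 42.8
ee_pos: [0.4588, -0.105, 0.1474]
eef_rot: [0.707, 0.024, -0.706, 0.024]
ft_force: [-0.6, -0.6, -2.8]
width: 0.0217
t 42.8 pos [ 0.4588 -0.105   0.1474] yaw_y -86.17 xax [ 1.2e-03 -2.0e-04 -1.0e+00] w 0.0217 F [-0.58 -0.6  -2.79] T [-0.11  0.14 -0.01] q [-0.03  0.07  0.17  1.99 -0.01  1.08 -1.36]
```

```bash
python3 -m pendant '[{"translation":[0,0,1],"angular":[0,0,0],"hand":-1},{"translation":[0,0,1],"angular":[0,0,0],"hand":-1},{"translation":[0,0,1],"angular":[0,0,0],"hand":-1},{"translation":[0,0,1.5],"angular":[0,0,0],"hand":-1},{"translation":[0,0,1.5],"angular":[0,0,0],"hand":-1},{"translation":[0,0,1],"angular":[0,0,0],"hand":-1},{"translation":[0,0,0],"angular":[0,0,0],"hand":-1},{"translation":[0,0,0],"angular":[0,0,0],"hand":-1}]'; python3 st.py
python3 rk.py rack a6
python3 - <<'E'
import cv2
b=cv2.imread('pics/a6s.png')
cv2.imwrite('pics/c15.png',cv2.resize(b[190:430,230:470],(600,600),interpolation=cv2.INTER_CUBIC))
E
```

```text
time: 43.6
ee_pos: [0.4583, -0.1049, 0.2164]
eef_rot: [-0.707, -0.024, 0.707, -0.024]
ft_force: [-0.0, -0.2, -3.6]
width: 0.0217
t 43.6 pos [ 0.4583 -0.1049  0.2164] yaw_y -86.18 xax [-1.e-04 -0.e+00 -1.e+00] w 0.0217 F [-0.02 -0.18 -3.56] T [-0.06  0.14  0.  ] q [-0.04  0.01  0.17  1.91 -0.    1.23 -1.37]
rack top [ 0.4995 -0.3343  3.1082] 23.5 t 43.65
[[0.497, -0.4063], [0.4987, -0.3583], [0.5003, -0.3103], [0.5019, -0.2624]]
rack side [ 0.4996 -0.3341  3.1077] 23.7 t 43.7
[[0.4971, -0.4061], [0.4988, -0.3581], [0.5004, -0.3101], [0.502, -0.2622]]
```

View pics/c15.png

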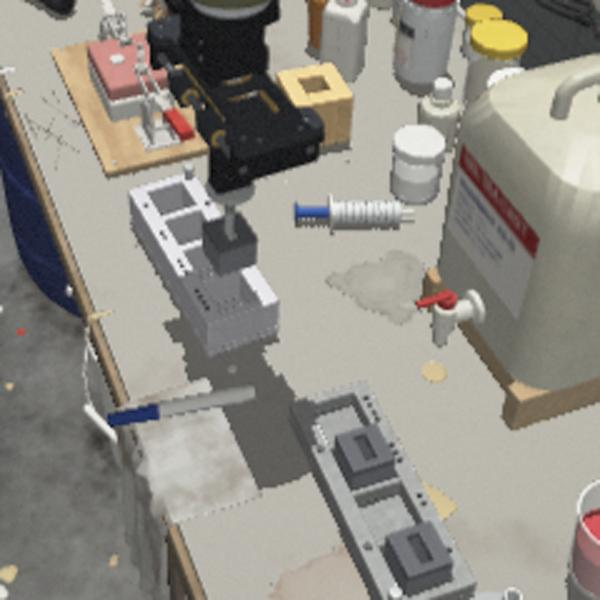

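```bash
python3 -m pendant '[{"translation":[0.4,-1,0],"angular":[0,0,-0.6],"hand":-1},{"translation":[0.5,-2,0],"angular":[0,0,-0.6],"hand":-1},{"translation":[0.6,-2.5,0],"angular":[0,0,-0.8],"hand":-1},{"translation":[0.6,-2.5,0],"angular":[0,0,-0.8],"hand":-1},{"translation":[0.6,-2.5,0],"angular":[0,0,-0.8],"hand":-1},{"translation":[0.6,-2.2,0],"angular":[0,0,-0.8],"hand":-1},{"translation":[0.5,-1.5,0],"angular":[0,0,-0.7],"hand":-1},{"translation":[0.4,-1,0],"angular":[0,0,-0.6],"hand":-1},{"translation":[0.2,-0.5,0],"angular":[0,0,0],"hand":-1},{"translation":[0,0,0],"angular":[0,0,0],"hand":-1},{"translation":[0,0,0],"angular":[0,0,0],"hand":-1},{"translation":[0,0,0],"angular":[0,0,0],"hand":-1}]'; python3 st.py; python3 -m pendant '[{"translation":[0,0,-1],"angular":[0,0,0],"hand":-1},{"translation":[0,0,-2],"angular":[0,0,0],"hand":-1},{"translation":[0,0,-1.5],"angular":[0,0,0],"hand":-1},{"translation":[0,0,-0.8],"angular":[0,0,0],"hand":-1},{"translation":[0,0,0],"angular":[0,0,0],"hand":-1},{"translation":[0,0,0],"angular":[0,0,0],"hand":-1}]'; python3 st.py
python3 - <<'E'
from ov2 import *
snap('side','s16'); s=r.read_state()['ee_pos']
ovplug('pics/s16.png','side',[s[0],s[1],-.032],s[2]-.0996-.027,[.502,-.2623,-.032],.026,.0215,'pics/o21.png')
from ovr import ovr
ovr('pics/s16.png','side',[.4995,-.3344,3.1077],'pics/o22.png',K=5,m=15)
E
```

```text
time: 44.9
ee_pos: [0.5025, -0.2611, 0.2166]
eef_rot: [0.707, -0.011, -0.707, -0.011]
ft_force: [0.7, 0.1, -3.3]
width: 0.0217
t 44.9 pos [ 0.5025 -0.2611  0.2166] yaw_y -91.81 xax [ 1.e-04  3.e-04 -1.e+00] w 0.0217 F [ 0.7   0.15 -3.34] T [-0.06  0.17  0.02] q [ 0.13  0.22  0.31  1.68 -0.07  1.25 -1.15]
time: 45.5
ee_pos: [0.5027, -0.2621, 0.1639]
eef_rot: [0.707, -0.012, -0.707, -0.012]
ft_force: [-0.8, 0.1, -2.5]
width: 0.0218
t 45.5 pos [ 0.5027 -0.2621  0.1639] yaw_y -91.88 xax [ 4.e-04 -3.e-04 -1.e+00] w 0.0218 F [-0.77  0.14 -2.46] T [-0.01  0.16  0.01] q [ 0.14  0.27  0.31  1.74 -0.09  1.15 -1.13]
```

View pics/o21.png

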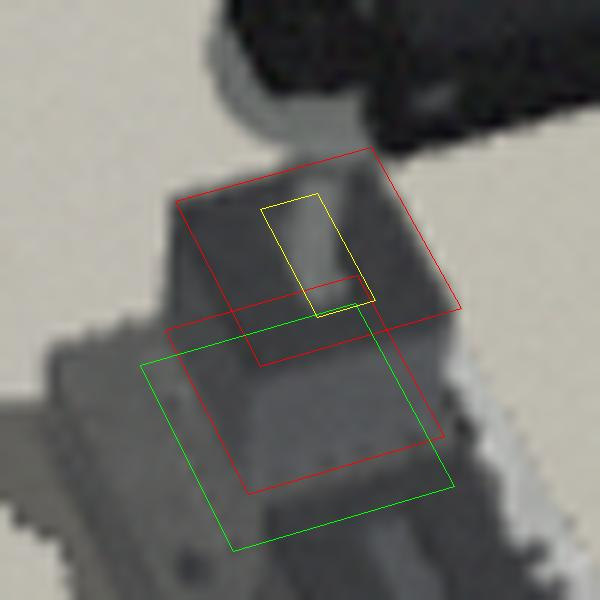

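View pics/o22.png

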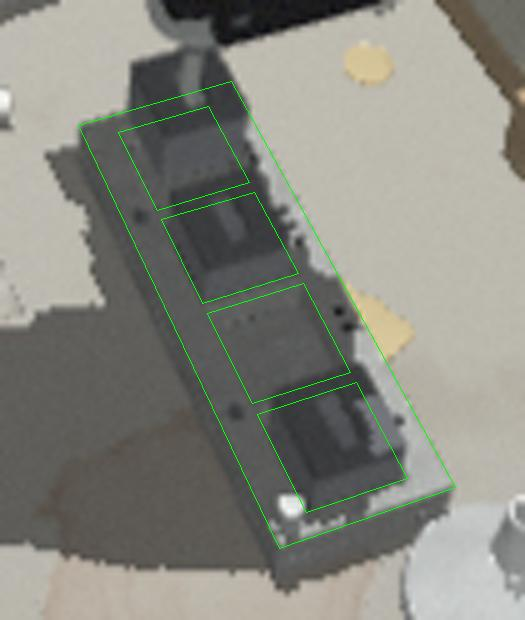

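Aligned; rack unmoved. Lower in stages.

```bash
python3 -m pendant '[{"translation":[0.02,0,-0.5],"angular":[0,0,0],"hand":-1},{"translation":[0,0,-0.4],"angular":[0,0,0],"hand":-1},{"translation":[0,0,-0.4],"angular":[0,0,0],"hand":-1},{"translation":[0,0,-0.3],"angular":[0,0,0],"hand":-1},{"translation":[0,0,-0.3],"angular":[0,0,0],"hand":-1},{"translation":[0,0,0],"angular":[0,0,0],"hand":-1}]'; python3 -m pendant '[{"translation":[0,0,-0.3],"angular":[0,0,0],"hand":-1},{"translation":[0,0,-0.3],"angular":[0,0,0],"hand":-1},{"translation":[0,0,-0.2],"angular":[0,0,0],"hand":-1},{"translation":[0,0,0],"angular":[0,0,0],"hand":-1}]'; python3 st.py
python3 - <<'E'
from ov2 import *
snap('side','s17'); s=r.read_state()['ee_pos']
ovplug('pics/s17.png','side',[s[0],s[1],-.032],.01,[.502,-.2623,-.032],.026,.0215,'pics/o23.png')
E
```

```text
time: 46.15
ee_pos: [0.5024, -0.2619, 0.1441]
eef_rot: [-0.707, 0.012, 0.707, 0.012]
ft_force: [-0.2, -0.3, -2.7]
width: 0.0218
time: 46.55
ee_pos: [0.5026, -0.2619, 0.1363]
eef_rot: [-0.707, 0.012, 0.707, 0.012]
ft_force: [0.4, -0.6, -2.6]
width: 0.0215
t 46.55 pos [ 0.5026 -0.2619  0.1363] yaw_y -91.88 xax [-3.e-04  0.e+00 -1.e+00] w 0.0215 F [ 0.36 -0.59 -2.61] T [-0.07  0.13 -0.03] q [ 0.14  0.3   0.3   1.77 -0.1   1.09 -1.13]
```

View pics/o23.png

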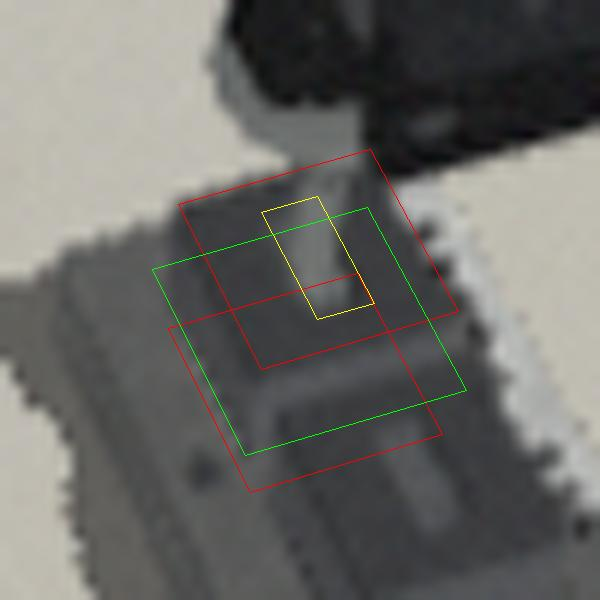

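```bash
python3 -m pendant '[{"translation":[0,0,-0.3],"angular":[0,0,0],"hand":-1},{"translation":[0,0,-0.3],"angular":[0,0,0],"hand":-1},{"translation":[0,0,0],"angular":[0,0,0],"hand":-1}]'; python3 st.py; python3 -m pendant '[{"translation":[0,0,-0.3],"angular":[0,0,0],"hand":-1},{"translation":[0,0,-0.2],"angular":[0,0,0],"hand":-1},{"translation":[0,0,0],"angular":[0,0,0],"hand":-1}]'; python3 st.py
```

```text
time: 46.9
ee_pos: [0.5025, -0.2619, 0.1301]
eef_rot: [-0.707, 0.012, 0.707, 0.012]
ft_force: [-0.3, -0.5, -2.0]
width: 0.0217
t 46.9 pos [ 0.5025 -0.2619  0.1301] yaw_y -91.88 xax [-5.e-04  1.e-04 -1.e+00] w 0.0217 F [-0.31 -0.53 -1.98] T [-0.01  0.24 -0.  ] q [ 0.14  0.3   0.3   1.77 -0.1   1.08 -1.12]
time: 47.2
ee_pos: [0.5025, -0.2619, 0.1252]
eef_rot: [-0.707, 0.012, 0.707, 0.012]
ft_force: [0.0, -0.1, -2.2]
width: 0.0218
t 47.2 pos [ 0.5025 -0.2619  0.1252] yaw_y -91.88 xax [-4.e-04  1.e-04 -1.e+00] w 0.0218 F [ 0.01 -0.13 -2.17] T [-0.02  0.14  0.02] q [ 0.14  0.31  0.3   1.78 -0.1   1.07 -1.12]
```

```bash
python3 -m pendant '[{"translation":[0,0,0],"angular":[0,0,4],"hand":-1},{"translation":[0,0,0],"angular":[0,0,8],"hand":-1},{"translation":[0,0,0],"angular":[0,0,8],"hand":-1},{"translation":[0,0,0],"angular":[0,0,8],"hand":-1},{"translation":[0,0,0],"angular":[0,0,8],"hand":-1},{"translation":[0,0,0],"angular":[0,0,8],"hand":-1},{"translation":[0,0,0],"angular":[0,0,8],"hand":-1},{"translation":[0,0,0],"angular":[0,0,8],"hand":-1},{"translation":[0,0,0],"angular":[0,0,8],"hand":-1},{"translation":[0,0,0],"angular":[0,0,8],"hand":-1},{"translation":[0,0,0],"angular":[0,0,8],"hand":-1},{"translation":[0,0,0],"angular":[0,0,6],"hand":-1},{"translation":[0,0,0],"angular":[0,0,0],"hand":-1},{"translation":[0,0,0],"angular":[0,0,0],"hand":-1}]'; python3 st.py; python3 -m pendant '[{"translation":[0,0,0.4],"angular":[0,0,0],"hand":-1},{"translation":[0,0,0.4],"angular":[0,0,0],"hand":-1},{"translation":[0,0,0.4],"angular":[0,0,0],"hand":-1},{"translation":[0,0,0.4],"angular":[0,0,0],"hand":-1},{"translation":[0,0,0],"angular":[0,0,0],"hand":-1}]'; python3 st.py
```

```text
time: 48.6
ee_pos: [0.5026, -0.2621, 0.1256]
eef_rot: [0.509, 0.491, -0.509, 0.491]
ft_force: [0.1, 0.5, -1.7]
width: 0.0214
t 48.6 pos [ 0.5026 -0.2621  0.1256] yaw_y -2.08 xax [ 1.e-04  0.e+00 -1.e+00] w 0.0214 F [ 0.08  0.51 -1.67] T [-0.11  0.1  -0.07] q [ 0.34  0.3   0.08  1.77 -0.03  1.07  0.38]
time: 49.1
ee_pos: [0.503, -0.2621, 0.1424]
eef_rot: [0.508, 0.491, -0.508, 0.492]
ft_force: [0.0, 0.5, -2.7]
width: 0.0218
t 49.1 pos [ 0.503  -0.2621  0.1424] yaw_y -1.9 xax [ 1.2e-03 -4.0e-04 -1.0e+00] w 0.0218 F [ 0.01  0.5  -2.69] T [-0.12  0.05  0.08] q [ 0.33  0.29  0.08  1.75 -0.02  1.1   0.39]
```

```bash
python3 -m pendant '[{"translation":[0,0,0.6],"angular":[0,0,0],"hand":-1},{"translation":[0,0,1],"angular":[0,0,0],"hand":-1},{"translation":[0,0,2],"angular":[0,0,0],"hand":-1},{"translation":[0,0,2],"angular":[0,0,0],"hand":-1},{"translation":[0,0,2.3],"angular":[0,0,0],"hand":-1},{"translation":[0,0,1],"angular":[0,0,0],"hand":-1},{"translation":[0,0,0],"angular":[0,0,0],"hand":-1},{"translation":[0,0,0],"angular":[0,0,0],"hand":-1},{"translation":[0,0,0],"angular":[0,0,0],"hand":-1}]'; python3 st.py
python3 rk.py stand a7
python3 - <<'E'
import cv2
b=cv2.imread('pics/a7s.png')
cv2.imwrite('pics/c16.png',cv2.resize(b[190:430,260:450],(600,758),interpolation=cv2.INTER_CUBIC)[150:])
from ovr import *
ovr('pics/a7s.png','side',[.6587,.1438,-.1106],'pics/o24.png',kind='stand',K=8,m=15)
ovr('pics/a7t.png','top',[.6587,.1438,-.1106],'pics/o25.png',kind='stand',K=8,m=15)
E
```

```text
time: 50.0
ee_pos: [0.5021, -0.2617, 0.2293]
eef_rot: [-0.508, -0.492, 0.508, -0.491]
ft_force: [0.1, 1.1, -1.9]
width: 0.0216
t 50.0 pos [ 0.5021 -0.2617  0.2293] yaw_y -1.88 xax [-1.7e-03  8.0e-04 -1.0e+00] w 0.0216 F [ 0.1   1.15 -1.9 ] T [-0.1  -0.01  0.03] q [ 0.33  0.21  0.08  1.65 -0.02  1.28  0.38]
stand top [ 0.6575  0.1443 -0.0651] 52.8 t 50.05
stand side [ 0.6408  0.1958 -0.1667] 29.2 t 50.1
```

View pics/c16.png

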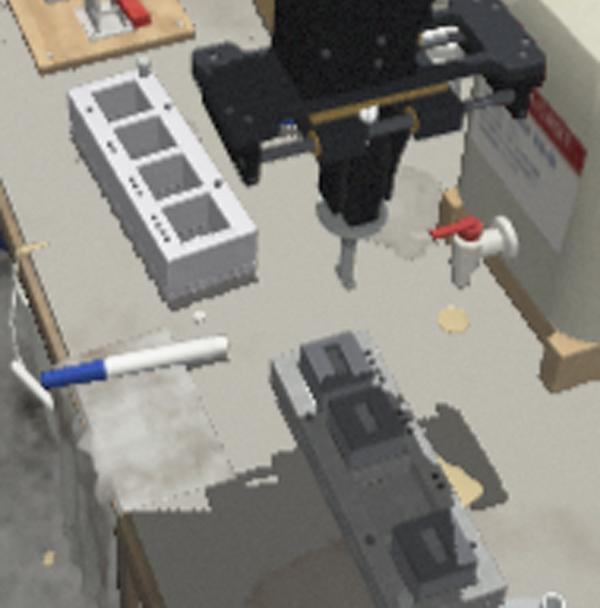

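View pics/o24.png

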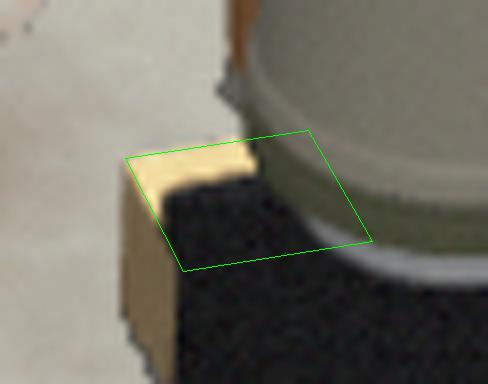

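View pics/o25.png

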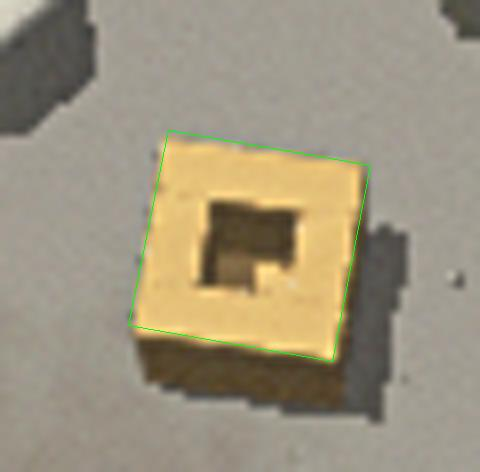

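```bash
python3 -m pendant '[{"translation":[-0.3,1,0],"angular":[0,0,0],"hand":-1},{"translation":[-0.5,2,0],"angular":[0,0,0],"hand":-1},{"translation":[-0.2,3,0],"angular":[0,0,0],"hand":-1},{"translation":[0,3,0],"angular":[0,0,0],"hand":-1},{"translation":[0,3,0],"angular":[0,0,0],"hand":-1},{"translation":[0,3,0],"angular":[0,0,0],"hand":-1},{"translation":[0,3,0],"angular":[0,0,3],"hand":-1},{"translation":[0,3,0],"angular":[0,0,6],"hand":-1},{"translation":[0,3,0],"angular":[0,0,7],"hand":-1},{"translation":[0,3,0],"angular":[0,0,7],"hand":-1},{"translation":[0,2.5,0],"angular":[0,0,7],"hand":-1},{"translation":[0,2,0],"angular":[0,0,7],"hand":-1},{"translation":[0,1.5,0],"angular":[0,0,7],"hand":-1},{"translation":[0,1,0],"angular":[0,0,7],"hand":-1},{"translation":[0,0,0],"angular":[0,0,7],"hand":-1},{"translation":[0,0,0],"angular":[0,0,7],"hand":-1},{"translation":[0,0,0],"angular":[0,0,7],"hand":-1},{"translation":[0,0,0],"angular":[0,0,7],"hand":-1},{"translation":[0,0,0],"angular":[0,0,5],"hand":-1},{"translation":[0,0,0],"angular":[0,0,0],"hand":-1}]'; python3 st.py; python3 - <<'E'
from h import *
snap('side','s18')
E
```

```text
time: 52.1
ee_pos: [0.4921, 0.0784, 0.2304]
eef_rot: [0.048, 0.706, -0.048, 0.705]
ft_force: [-0.6, 1.3, -1.5]
width: 0.0219
t 52.1 pos [0.4921 0.0784 0.2304] yaw_y 82.22 xax [-4.e-04 -1.e-04 -1.e+00] w 0.0219 F [-0.63  1.32 -1.47] T [ 0.   -0.02 -0.01] q [ 0.    0.08 -0.27  1.8   0.02  1.27  1.17]
```

View pics/s18.png

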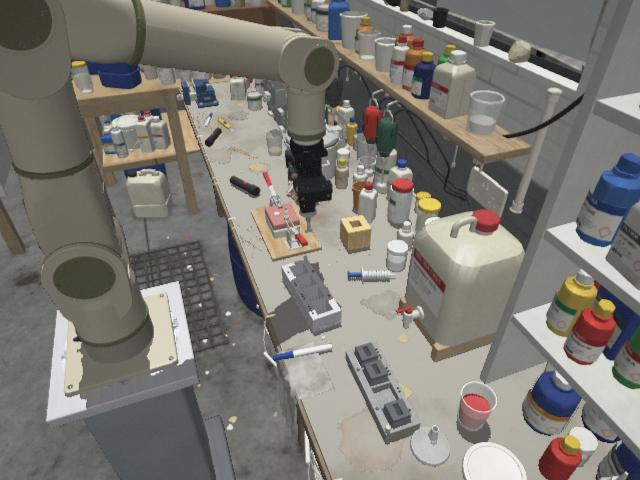

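```bash
python3 rk.py stand a8 side; python3 -m pendant '[{"translation":[1,0.5,0],"angular":[0,0,0],"hand":-1},{"translation":[2,0.8,0],"angular":[0,0,0],"hand":-1},{"translation":[2.5,1,0],"angular":[0,0,1],"hand":-1},{"translation":[2.5,1,0],"angular":[0,0,1],"hand":-1},{"translation":[2.5,1,0],"angular":[0,0,1],"hand":-1},{"translation":[2.5,1,0],"angular":[0,0,1],"hand":-1},{"translation":[2,0.7,0],"angular":[0,0,1],"hand":-1},{"translation":[1,0.4,0],"angular":[0,0,0],"hand":-1},{"translation":[0.5,0.1,0],"angular":[0,0,0],"hand":-1},{"translation":[0,0,0],"angular":[0,0,0],"hand":-1},{"translation":[0,0,0],"angular":[0,0,0],"hand":-1},{"translation":[0,0,0],"angular":[0,0,0],"hand":-1}]'; python3 st.py
```

```text
stand side [ 0.6586  0.1447 -0.0798] 44.8 t 52.2
time: 53.4
ee_pos: [0.6573, 0.1428, 0.2308]
eef_rot: [0.018, 0.707, -0.018, 0.707]
ft_force: [0.5, -0.5, -1.7]
width: 0.022
t 53.4 pos [0.6573 0.1428 0.2308] yaw_y 87.09 xax [ 2.e-04 -1.e-04 -1.e+00] w 0.022 F [ 0.45 -0.47 -1.68] T [ 0.07 -0.02  0.05] q [-0.09  0.46 -0.27  1.33  0.12  1.37  1.16]
```

```bash
python3 -m pendant '[{"translation":[0.05,0.1,-1],"angular":[0,0,0],"hand":-1},{"translation":[0,0,-2],"angular":[0,0,0],"hand":-1},{"translation":[0,0,-1.9],"angular":[0,0,0],"hand":-1},{"translation":[0,0,-1],"angular":[0,0,0],"hand":-1},{"translation":[0,0,0],"angular":[0,0,0],"hand":-1},{"translation":[0,0,0],"angular":[0,0,0],"hand":-1}]'; python3 st.py
python3 - <<'E'
from ovp import *
snap('side','s19');s=r.read_state()['ee_pos']
ov('pics/s19.png','side',[s[0],s[1],s[2]-.0996],np.radians(-3),'pics/o26.png',W=60,K=10,zc=.02)
E
```

```text
time: 54.0
ee_pos: [0.6583, 0.1441, 0.1721]
eef_rot: [0.018, 0.707, -0.018, 0.707]
ft_force: [-0.2, 0.4, -0.2]
width: 0.0215
t 54.0 pos [0.6583 0.1441 0.1721] yaw_y 87.12 xax [ 5.e-04  3.e-04 -1.e+00] w 0.0215 F [-0.22  0.44 -0.25] T [-0.01  0.06 -0.01] q [-0.09  0.5  -0.27  1.4   0.13  1.26  1.15]
```

View pics/o26.png

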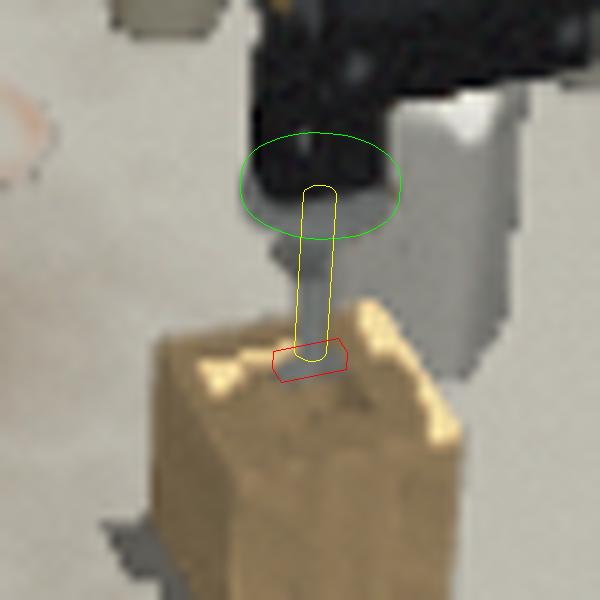

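```bash
python3 - <<'E'
from ovp import *
s=r.read_state()['ee_pos']; im=cv2.imread('pics/s19.png')
for (a,b),col in (((.0375,.095),(0,255,0)),((.095,.0375),(0,0,255))):
    for z in (s[2]+.045,):
        P=place([(a,b,z),(-a,b,z),(-a,-b,z),(a,-b,z)],[s[0],s[1],np.radians(-3)])
        p=(proj('side',P)*1).astype(int); cv2.polylines(im,[p],True,col,1)
P=[[.74+.02*np.cos(t),.22+.02*np.sin(t),.145] for t in np.linspace(0,6.28,20)]
cv2.polylines(im,[proj('side',P).astype(int)],True,(255,0,255),1)
cv2.imwrite('pics/o27.png',cv2.resize(im[120:270,280:430],(600,600)))
E
```

```text
(no output)
```

View pics/o27.png

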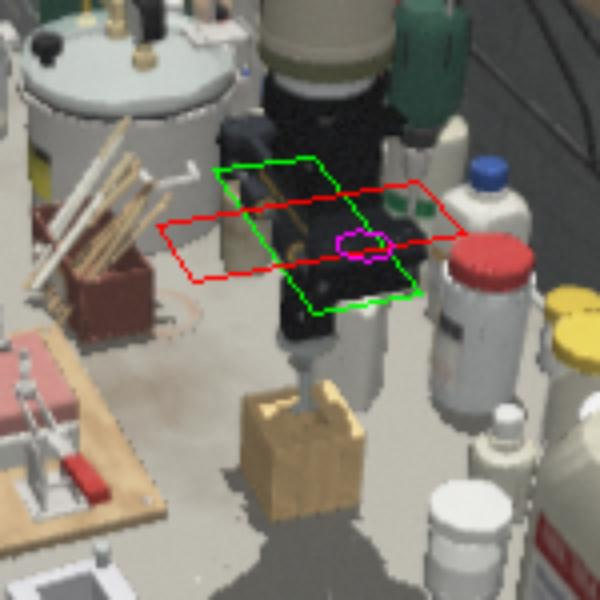

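```bash
python3 -m pendant '[{"translation":[0,0,-0.6],"angular":[0,0,0],"hand":-1},{"translation":[0,0,-0.8],"angular":[0,0,0],"hand":-1},{"translation":[0,0,-0.8],"angular":[0,0,0],"hand":-1},{"translation":[0,0,0],"angular":[0,0,0],"hand":-1}]'; python3 st.py; python3 -m pendant '[{"translation":[0,0,-1],"angular":[0,0,0],"hand":-1},{"translation":[0,0,-1],"angular":[0,0,0],"hand":-1},{"translation":[0,0,-1],"angular":[0,0,0],"hand":-1},{"translation":[0,0,-0.6],"angular":[0,0,0],"hand":-1},{"translation":[0,0,0],"angular":[0,0,0],"hand":-1}]'; python3 st.py
```

```text
time: 54.45
ee_pos: [0.6573, 0.1438, 0.1477]
eef_rot: [0.018, 0.708, -0.018, 0.706]
ft_force: [0.8, 0.9, -1.9]
width: 0.022
t 54.45 pos [0.6573 0.1438 0.1477] yaw_y 87.12 xax [-2.5e-03 -6.0e-04 -1.0e+00] w 0.022 F [ 0.8   0.91 -1.89] T [-0.03 -0.01  0.03] q [-0.09  0.52 -0.26  1.43  0.14  1.22  1.15]
time: 54.95
ee_pos: [0.6575, 0.1438, 0.1121]
eef_rot: [0.018, 0.708, -0.018, 0.706]
ft_force: [-0.1, -0.1, -1.8]
width: 0.0219
t 54.95 pos [0.6575 0.1438 0.1121] yaw_y 87.12 xax [-2.1e-03 -4.0e-04 -1.0e+00] w 0.0219 F [-0.08 -0.07 -1.8 ] T [ 0.    0.01 -0.02] q [-0.1   0.55 -0.26  1.46  0.15  1.15  1.14]
```

```bash
python3 -m pendant '[{"translation":[0,0,-0.2],"angular":[0,0,0],"hand":-1},{"translation":[0,0,-0.2],"angular":[0,0,0],"hand":-1},{"translation":[0,0,0],"angular":[0,0,0],"hand":-1}]'; python3 st.py
```

```text
time: 55.25
ee_pos: [0.6582, 0.144, 0.1096]
eef_rot: [0.018, 0.707, -0.018, 0.707]
ft_force: [0.6, -1.3, -1.5]
width: 0.0216
t 55.25 pos [0.6582 0.144  0.1096] yaw_y 87.12 xax [ 1.e-04  1.e-04 -1.e+00] w 0.0216 F [ 0.62 -1.25 -1.46] T [0.02 0.   0.05] q [-0.1   0.55 -0.26  1.46  0.15  1.15  1.14]
```

```bash
python3 -m pendant '[{"translation":[0,0,-0.15],"angular":[0,0,0],"hand":-1},{"translation":[0,0,-0.1],"angular":[0,0,0],"hand":-1},{"translation":[0,0,0],"angular":[0,0,0],"hand":-1}]'; python3 st.py;  python3 -m pendant '[{"translation":[0,0,-0.1],"angular":[0,0,0],"hand":-1},{"translation":[0,0,0],"angular":[0,0,0],"hand":-1}]'; python3 st.py
```

```text
time: 55.55
ee_pos: [0.6586, 0.1441, 0.1085]
eef_rot: [0.018, 0.706, -0.018, 0.707]
ft_force: [-3.3, -0.5, 5.9]
width: 0.022
t 55.55 pos [0.6586 0.1441 0.1085] yaw_y 87.11 xax [ 1.2e-03  3.0e-04 -1.0e+00] w 0.022 F [-3.31 -0.49  5.87] T [-0.18  0.82  0.03] q [-0.1   0.55 -0.26  1.46  0.15  1.15  1.14]
time: 55.75
ee_pos: [0.6588, 0.144, 0.1083]
eef_rot: [0.018, 0.706, -0.018, 0.708]
ft_force: [-4.8, -1.8, 10.7]
width: 0.0216
t 55.75 pos [0.6588 0.144  0.1083] yaw_y 87.1 xax [ 1.9e-03  2.0e-04 -1.0e+00] w 0.0216 F [-4.82 -1.78 10.74] T [-0.4   1.23  0.05] q [-0.1   0.55 -0.26  1.46  0.15  1.14  1.14]
```

```bash
python3 -m pendant '[{"translation":[0,0,0.2],"angular":[0,0,0],"hand":-1},{"translation":[0,0,0],"angular":[0,0,0],"hand":-0.3},{"translation":[0,0,0],"angular":[0,0,0],"hand":0},{"translation":[0,0,0],"angular":[0,0,0],"hand":0.3},{"translation":[0,0,0],"angular":[0,0,0],"hand":0.3},{"translation":[0,0,0],"angular":[0,0,0],"hand":0.3},{"translation":[0,0,0],"angular":[0,0,0],"hand":0.3},{"translation":[0,0,0],"angular":[0,0,0],"hand":0.3}]'; python3 st.py; python3 - <<'E'
from h import *
snap('side','s20');im=cv2.imread('pics/s20.png')
cv2.imwrite('pics/c17.png',cv2.resize(im[150:270,300:420],(600,600)))
E
```

```text
time: 56.55
ee_pos: [0.6581, 0.144, 0.108]
eef_rot: [0.018, 0.707, -0.018, 0.707]
ft_force: [-0.2, -0.6, -0.5]
width: 0.056
t 56.55 pos [0.6581 0.144  0.108 ] yaw_y 87.12 xax [-1.e-04  1.e-04 -1.e+00] w 0.056 F [-0.24 -0.65 -0.51] T [ 0.02 -0.01  0.02] q [-0.1   0.55 -0.26  1.46  0.15  1.15  1.14]
```

View pics/c17.png

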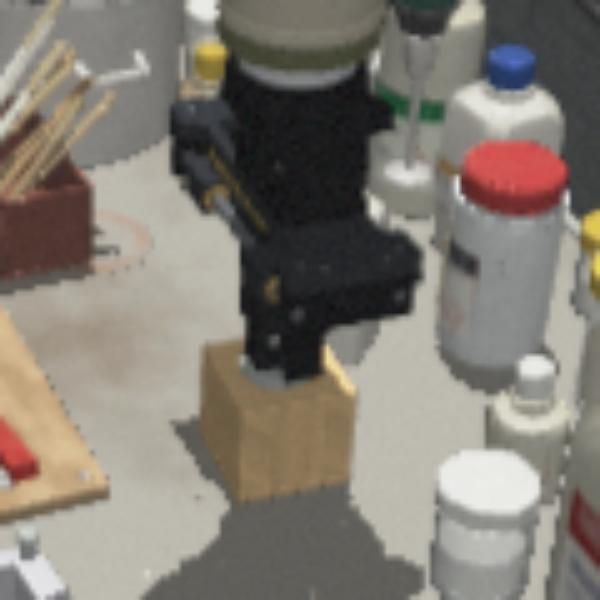

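Seated and released; raise straight up and back away toward the robot, then check.

```bash
python3 -m pendant '[{"translation":[0,0,0.5],"angular":[0,0,0],"hand":0.3},{"translation":[0,0,1],"angular":[0,0,0],"hand":0.3},{"translation":[0,0,1.5],"angular":[0,0,0],"hand":0.3},{"translation":[0,0,2],"angular":[0,0,0],"hand":0.3},{"translation":[0,0,2],"angular":[0,0,0],"hand":0.3},{"translation":[0,0,2],"angular":[0,0,0],"hand":0.3},{"translation":[0,0,2],"angular":[0,0,0],"hand":0.3},{"translation":[0,0,2],"angular":[0,0,0],"hand":0.3},{"translation":[-2,0,1],"angular":[0,0,0],"hand":0.3},{"translation":[-3,0,0],"angular":[0,0,0],"hand":0.3},{"translation":[-3,0.5,0],"angular":[0,0,0],"hand":0.3},{"translation":[-3,1,0],"angular":[0,0,0],"hand":0.3},{"translation":[-3,2,0],"angular":[0,0,0],"hand":0.3},{"translation":[-2,3,0],"angular":[0,0,0],"hand":0.3},{"translation":[-1,3,0],"angular":[0,0,0],"hand":0.3},{"translation":[0,3,0],"angular":[0,0,0],"hand":0.3},{"translation":[0,3,0],"angular":[0,0,0],"hand":0.3},{"translation":[0,2,0],"angular":[0,0,0],"hand":0.3},{"translation":[0,0,0],"angular":[0,0,0],"hand":0.3},{"translation":[0,0,0],"angular":[0,0,0],"hand":0.3}]'; python3 st.py; python3 rk.py stand a9; python3 rk.py rack a10
python3 - <<'E'
from ov2 import *
a=cv2.imread('pics/a10t.png');b=cv2.imread('pics/a10s.png')
cv2.imwrite('pics/e1.png',np.hstack([cv2.resize(a[180:230,270:320],(400,400),interpolation=cv2.INTER_CUBIC),cv2.resize(b[190:250,330:380],(400,480),interpolation=cv2.INTER_CUBIC)[:400]]))
out=[]
for n,f in(('top','a10t'),('side','a10s')):
  im=cv2.imread(f'pics/{f}.png'); K=6
  ctr=proj(n,[.4995,-.3344,.03])[0].astype(int); u0,v0=ctr-[50,50]
  c=cv2.resize(im[v0:v0+100,u0:u0+100],None,fx=K,fy=K,interpolation=cv2.INTER_CUBIC)
  for xy in([.4971,-.4062],[.5004,-.3102],[.502,-.2623]):
    for hw,z,col in((.019,.046,(0,0,255)),):
      P=place([(-hw,-hw,z),(hw,-hw,z),(hw,hw,z),(-hw,hw,z)],[*xy,3.1078]); cv2.polylines(c,[((proj(n,P)-[u0,v0]+.5)*K).astype(int)],True,col,1)
  out.append(c)
cv2.imwrite('pics/e2.png',cv2.resize(np.hstack(out),(800,400)))
E
```

```text
time: 58.6
ee_pos: [0.4882, 0.319, 0.249]
eef_rot: [0.018, 0.707, -0.017, 0.707]
ft_force: [0.1, -0.8, -0.4]
width: 0.057
t 58.6 pos [0.4882 0.319  0.249 ] yaw_y 87.15 xax [ 8.e-04  3.e-04 -1.e+00] w 0.057 F [ 0.12 -0.81 -0.44] T [ 0.02 -0.04  0.01] q [-0.31  0.27 -0.42  1.56  0.11  1.34  0.78]
stand top [ 0.6579  0.1443 -0.0654] 48.6 t 58.65
stand side [ 0.6587  0.1437 -0.1122] 40.1 t 58.7
rack top [ 0.4993 -0.3347  3.1101] 31.1 t 58.75
[[0.4971, -0.4067], [0.4986, -0.3587], [0.5001, -0.3107], [0.5016, -0.2627]]
rack side [ 0.4996 -0.3343  3.1073] 25.1 t 58.8
[[0.4971, -0.4063], [0.4988, -0.3583], [0.5004, -0.3103], [0.5021, -0.2624]]
```

View pics/e1.png

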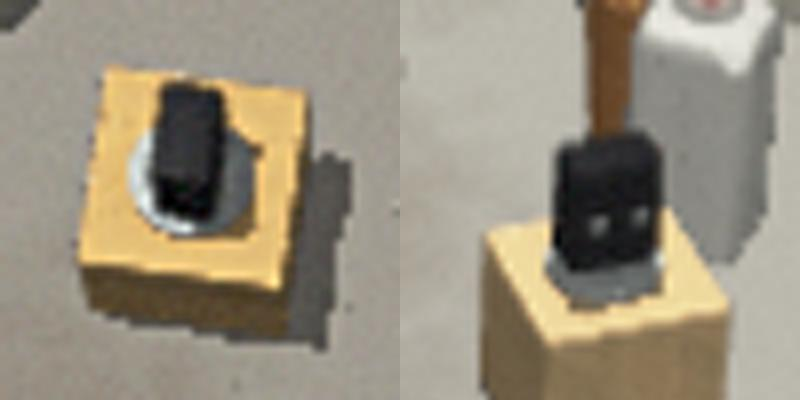

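View pics/e2.png

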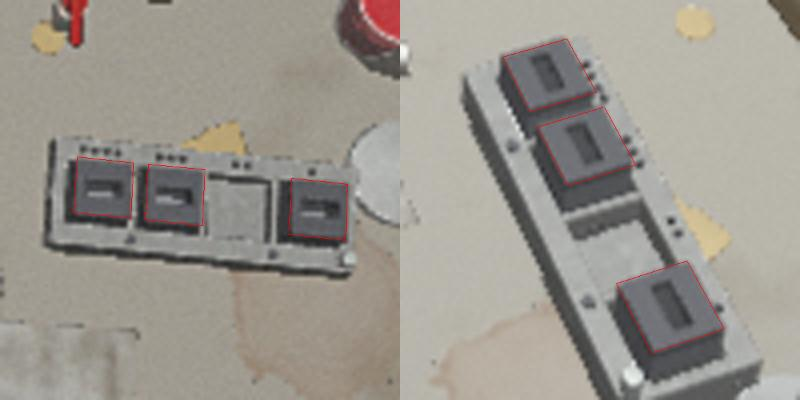

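View pics/a10s.png

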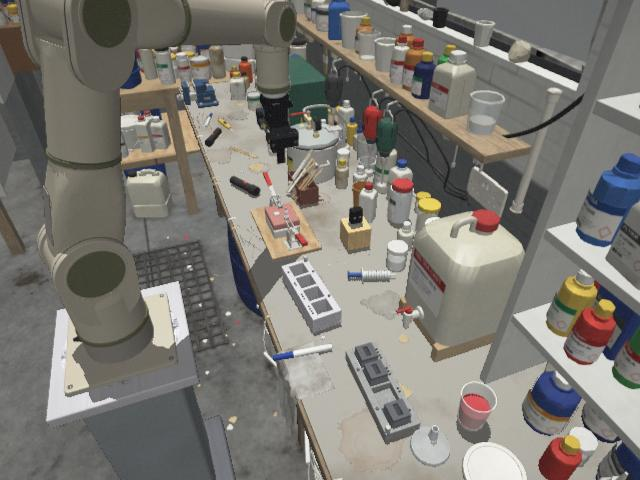

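```bash
python3 -c "
from bench import r
print(r.close_job())"
```

```text
the job is handed in; nothing more can be done
None
```

I drew plugs 1, 3 and 4 in that order, parked each in the rack pocket of its own number and unscrewed the puller. Cavity 2 held no plug, so pocket 2 stays empty. The puller is back in its stand, and I handed the job in at about 59 s.

- **Rack knocked aside:** The rack was knocked about 2.5 cm after I last measured it, while I was carrying plug 3. The plug first landed on the pocket rim with about 18 N. I lifted it, measured the rack again and seated it properly. Some pictures suggested the puller had slid up about 3 mm in the grip from that. It later touched down in its stand at its original height, so it had probably not slid.
- **Plugs at the end:** The last pictures from both cameras show the three plugs upright at seated height, each within about 1 to 2 mm of its pocket centre. The rack position from the two cameras agreed within about 1 mm.
- **Puller, stand and bystanders:** The puller stands upright with its collar on the stand. The stand had not moved; its angle still differs by about 0.05 rad between the two cameras, as it did at the start. The syringe, marker and torch look unmoved, and the gripper is clear of everything.

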